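Load the latched lazy susan with bone bars sorted by length

TASK

The lazy susan is latched with its lane rack under the clear hood: pinch both orange tabs on its knob together, turn it clockwise (seen from above) until the rack has come out to your side and let it latch there. Lay every bone bar flat in a free lane of its own length (green short, yellow middle, red long, one bar to a lane), then pinch the tabs again and turn the rack back under the hood until it latches, with every bar still in its lane. Keep the cup and the oil can standing on the turntable, never force the turntable while it is locked, and leave the horn mould, dish and brush alone.

Things in the scene. Friction and masses are not known exactly. Their poses are not given: they have to be found in the camera images.
- turntable (a joint): birch lazy susan, 450 mm disc, top 30 mm above the bench, axis through knob_grip. Radians: 0 parked (rack under hood), growing clockwise seen from above to 1.5, loading (rack clear, robot's side). Free only while both tabs are pressed. Latches at 0 and 1.5 (0.05 play each way); end stops -0.035 and 1.535: turned against a stop and let go it latches. Friction 0.06 N m
- tab_a (a joint): one of two orange spring tabs on the knob: 0 = out (latched if at a latch position), grows as it is pressed towards the axis, at most 0.009 m; the turntable is free when both are pressed over 0.006 m; 3 N to start, 7.5 N fully in. Let go between the latches, it rests half in on the brass ring
- tab_b (a joint): the opposite tab, same as tab_a
- knob_grip (a point): centre of the round black knob on the turntable's axis, half-way up the tabs, 92 mm above the bench; turns with the turntable; y axis = line through both tabs. Tabs' outer faces: flat, 22 mm wide and tall, 64 mm apart when out, 46 mm pressed. Knob top 17 mm above this point. A fixed brass ring (outer radius 47 mm, top 62 mm above the bench) lies below the tabs
- susan: fixed stand of the turntable; origin on the turntable's axis at bench height. The hood, a clear plate on two posts outside the disc, its top 67 mm above the bench, covers the disc on the stand's -y side from 95 mm off the axis outwards; nothing stands over the other sides
- short_a_seat (a point): seat of a bar's centre in this short lane (green strip 60 mm long; two short lanes side by side), 38 mm above the bench, 160 mm from the turntable's axis, which it turns with; x axis along the lane, outwards. Fences and end stops 4 mm tall; 74 mm between stops, 33 mm between fences. Neighbour lanes 0.26 rad (42 mm) apart: open the gripper only part way here
- short_b_seat (a point): seat of a bar's centre in this short lane (green strip 60 mm long; two short lanes side by side), 38 mm above the bench, 160 mm from the turntable's axis, which it turns with; x axis along the lane, outwards. Fences and end stops 4 mm tall; 74 mm between stops, 33 mm between fences. Neighbour lanes 0.26 rad (42 mm) apart: open the gripper only part way here
- long_a_seat (a point): seat of a bar's centre in this long lane (red strip 100 mm long; two long lanes side by side), 38 mm above the bench, 160 mm from the turntable's axis, which it turns with; x axis along the lane, outwards. Fences and end stops 4 mm tall; 114 mm between stops, 33 mm between fences. Neighbour lanes 0.26 rad (42 mm) apart: open the gripper only part way here
- long_b_seat (a point): seat of a bar's centre in this long lane (red strip 100 mm long; two long lanes side by side), 38 mm above the bench, 160 mm from the turntable's axis, which it turns with; x axis along the lane, outwards. Fences and end stops 4 mm tall; 114 mm between stops, 33 mm between fences. Neighbour lanes 0.26 rad (42 mm) apart: open the gripper only part way here
- mid_a_seat (a point): seat of a bar's centre in this mid lane (yellow strip 80 mm long; two mid lanes side by side), 38 mm above the bench, 160 mm from the turntable's axis, which it turns with; x axis along the lane, outwards. Fences and end stops 4 mm tall; 94 mm between stops, 33 mm between fences. Neighbour lanes 0.26 rad (42 mm) apart: open the gripper only part way here
- mid_b_seat (a point): seat of a bar's centre in this mid lane (yellow strip 80 mm long; two mid lanes side by side), 38 mm above the bench, 160 mm from the turntable's axis, which it turns with; x axis along the lane, outwards. Fences and end stops 4 mm tall; 94 mm between stops, 33 mm between fences. Neighbour lanes 0.26 rad (42 mm) apart: open the gripper only part way here
- bar_short1_mid (a point): centre of a loose pale bone bar, 60 mm long (along its x axis), 16 x 16 mm in section, about 34 g; it may lie on any side face (8 mm half height). Belongs in a lane of the short row
- bar_short2_mid (a point): centre of a loose pale bone bar, 60 mm long (along its x axis), 16 x 16 mm in section, about 34 g; it may lie on any side face (8 mm half height). Belongs in a lane of the short row
- bar_long1_mid (a point): centre of a loose pale bone bar, 100 mm long (along its x axis), 16 x 16 mm in section, about 56 g; it may lie on any side face (8 mm half height). Belongs in a lane of the long row
- bar_long2_mid (a point): centre of a loose pale bone bar, 100 mm long (along its x axis), 16 x 16 mm in section, about 56 g; it may lie on any side face (8 mm half height). Belongs in a lane of the long row
- bar_mid1_mid (a point): centre of a loose pale bone bar, 80 mm long (along its x axis), 16 x 16 mm in section, about 45 g; it may lie on any side face (8 mm half height). Belongs in a lane of the mid row
- bar_mid2_mid (a point): centre of a loose pale bone bar, 80 mm long (along its x axis), 16 x 16 mm in section, about 45 g; it may lie on any side face (8 mm half height). Belongs in a lane of the mid row
- cup: blue enamel cup standing loose on the turntable, 76 mm across, 70 mm tall, origin at the centre of its foot
- oil_can: squat brass oil can standing loose on the turntable, 72 mm across, 80 mm tall with spout, origin at the centre of its foot
- mould: dark horn button mould on the bench among the bars, 75 x 45 x 22 mm, origin at the centre of its underside, leave alone
- dish: white dish with five bone buttons, 120 mm across, leave alone
- brush: hand brush 170 mm long, leave alone

How it is judged (in metres and radians):
On the way, in this order (a step that is already met when the one before it is completed fails the run):
1. the turntable is turned out and latched in the loading position, both tabs out (value of joint turntable above 1.43 rad and value of joint each of tab_a, tab_b below 0.002 m), for 0.2 s.
2. every bar lies in a lane of its own length, with the turntable still in the loading position (value of joint turntable above 1.43 rad and ((x of bar_short1_mid in the frame of short_a_seat between -0.011 and 0.011 m and y of bar_short1_mid in the frame of short_a_seat between -0.012 and 0.012 m and z of bar_short1_mid in the frame of short_a_seat between -0.005 and 0.005 m and angle between the x axis of bar_short1_mid and the x axis of short_a_seat, either way round below 0.25 rad) or (x of bar_short1_mid in the frame of short_b_seat between -0.011 and 0.011 m and y of bar_short1_mid in the frame of short_b_seat between -0.012 and 0.012 m and z of bar_short1_mid in the frame of short_b_seat between -0.005 and 0.005 m and angle between the x axis of bar_short1_mid and the x axis of short_b_seat, either way round below 0.25 rad)) and ((x of bar_short2_mid in the frame of short_a_seat between -0.011 and 0.011 m and y of bar_short2_mid in the frame of short_a_seat between -0.012 and 0.012 m and z of bar_short2_mid in the frame of short_a_seat between -0.005 and 0.005 m and angle between the x axis of bar_short2_mid and the x axis of short_a_seat, either way round below 0.25 rad) or (x of bar_short2_mid in the frame of short_b_seat between -0.011 and 0.011 m and y of bar_short2_mid in the frame of short_b_seat between -0.012 and 0.012 m and z of bar_short2_mid in the frame of short_b_seat between -0.005 and 0.005 m and angle between the x axis of bar_short2_mid and the x axis of short_b_seat, either way round below 0.25 rad)) and ((x of bar_long1_mid in the frame of long_a_seat between -0.011 and 0.011 m and y of bar_long1_mid in the frame of long_a_seat between -0.012 and 0.012 m and z of bar_long1_mid in the frame of long_a_seat between -0.005 and 0.005 m and angle between the x axis of bar_long1_mid and the x axis of long_a_seat, either way round below 0.25 rad) or (x of bar_long1_mid in the frame of long_b_seat between -0.011 and 0.011 m and y of bar_long1_mid in the frame of long_b_seat between -0.012 and 0.012 m and z of bar_long1_mid in the frame of long_b_seat between -0.005 and 0.005 m and angle between the x axis of bar_long1_mid and the x axis of long_b_seat, either way round below 0.25 rad)) and ((x of bar_long2_mid in the frame of long_a_seat between -0.011 and 0.011 m and y of bar_long2_mid in the frame of long_a_seat between -0.012 and 0.012 m and z of bar_long2_mid in the frame of long_a_seat between -0.005 and 0.005 m and angle between the x axis of bar_long2_mid and the x axis of long_a_seat, either way round below 0.25 rad) or (x of bar_long2_mid in the frame of long_b_seat between -0.011 and 0.011 m and y of bar_long2_mid in the frame of long_b_seat between -0.012 and 0.012 m and z of bar_long2_mid in the frame of long_b_seat between -0.005 and 0.005 m and angle between the x axis of bar_long2_mid and the x axis of long_b_seat, either way round below 0.25 rad)) and ((x of bar_mid1_mid in the frame of mid_a_seat between -0.011 and 0.011 m and y of bar_mid1_mid in the frame of mid_a_seat between -0.012 and 0.012 m and z of bar_mid1_mid in the frame of mid_a_seat between -0.005 and 0.005 m and angle between the x axis of bar_mid1_mid and the x axis of mid_a_seat, either way round below 0.25 rad) or (x of bar_mid1_mid in the frame of mid_b_seat between -0.011 and 0.011 m and y of bar_mid1_mid in the frame of mid_b_seat between -0.012 and 0.012 m and z of bar_mid1_mid in the frame of mid_b_seat between -0.005 and 0.005 m and angle between the x axis of bar_mid1_mid and the x axis of mid_b_seat, either way round below 0.25 rad)) and ((x of bar_mid2_mid in the frame of mid_a_seat between -0.011 and 0.011 m and y of bar_mid2_mid in the frame of mid_a_seat between -0.012 and 0.012 m and z of bar_mid2_mid in the frame of mid_a_seat between -0.005 and 0.005 m and angle between the x axis of bar_mid2_mid and the x axis of mid_a_seat, either way round below 0.25 rad) or (x of bar_mid2_mid in the frame of mid_b_seat between -0.011 and 0.011 m and y of bar_mid2_mid in the frame of mid_b_seat between -0.012 and 0.012 m and z of bar_mid2_mid in the frame of mid_b_seat between -0.005 and 0.005 m and angle between the x axis of bar_mid2_mid and the x axis of mid_b_seat, either way round below 0.25 rad))), for 0.2 s.
At the end, for the whole second after the job is handed in: Turntable parked (within 0.07 rad), both tabs out (2 mm); each bar present at rest, flat in a lane of its own length (centre within 11 mm along, 12 across, 5 in height; in line within 0.25 rad); cup and oil can upright (0.2 rad) on the turntable (value of joint turntable between -0.07 and 0.07 rad and value of joint each of tab_a, tab_b below 0.002 m and ((x of bar_short1_mid in the frame of short_a_seat between -0.011 and 0.011 m and y of bar_short1_mid in the frame of short_a_seat between -0.012 and 0.012 m and z of bar_short1_mid in the frame of short_a_seat between -0.005 and 0.005 m and angle between the x axis of bar_short1_mid and the x axis of short_a_seat, either way round below 0.25 rad) or (x of bar_short1_mid in the frame of short_b_seat between -0.011 and 0.011 m and y of bar_short1_mid in the frame of short_b_seat between -0.012 and 0.012 m and z of bar_short1_mid in the frame of short_b_seat between -0.005 and 0.005 m and angle between the x axis of bar_short1_mid and the x axis of short_b_seat, either way round below 0.25 rad)) and ((x of bar_short2_mid in the frame of short_a_seat between -0.011 and 0.011 m and y of bar_short2_mid in the frame of short_a_seat between -0.012 and 0.012 m and z of bar_short2_mid in the frame of short_a_seat between -0.005 and 0.005 m and angle between the x axis of bar_short2_mid and the x axis of short_a_seat, either way round below 0.25 rad) or (x of bar_short2_mid in the frame of short_b_seat between -0.011 and 0.011 m and y of bar_short2_mid in the frame of short_b_seat between -0.012 and 0.012 m and z of bar_short2_mid in the frame of short_b_seat between -0.005 and 0.005 m and angle between the x axis of bar_short2_mid and the x axis of short_b_seat, either way round below 0.25 rad)) and ((x of bar_long1_mid in the frame of long_a_seat between -0.011 and 0.011 m and y of bar_long1_mid in the frame of long_a_seat between -0.012 and 0.012 m and z of bar_long1_mid in the frame of long_a_seat between -0.005 and 0.005 m and angle between the x axis of bar_long1_mid and the x axis of long_a_seat, either way round below 0.25 rad) or (x of bar_long1_mid in the frame of long_b_seat between -0.011 and 0.011 m and y of bar_long1_mid in the frame of long_b_seat between -0.012 and 0.012 m and z of bar_long1_mid in the frame of long_b_seat between -0.005 and 0.005 m and angle between the x axis of bar_long1_mid and the x axis of long_b_seat, either way round below 0.25 rad)) and ((x of bar_long2_mid in the frame of long_a_seat between -0.011 and 0.011 m and y of bar_long2_mid in the frame of long_a_seat between -0.012 and 0.012 m and z of bar_long2_mid in the frame of long_a_seat between -0.005 and 0.005 m and angle between the x axis of bar_long2_mid and the x axis of long_a_seat, either way round below 0.25 rad) or (x of bar_long2_mid in the frame of long_b_seat between -0.011 and 0.011 m and y of bar_long2_mid in the frame of long_b_seat between -0.012 and 0.012 m and z of bar_long2_mid in the frame of long_b_seat between -0.005 and 0.005 m and angle between the x axis of bar_long2_mid and the x axis of long_b_seat, either way round below 0.25 rad)) and ((x of bar_mid1_mid in the frame of mid_a_seat between -0.011 and 0.011 m and y of bar_mid1_mid in the frame of mid_a_seat between -0.012 and 0.012 m and z of bar_mid1_mid in the frame of mid_a_seat between -0.005 and 0.005 m and angle between the x axis of bar_mid1_mid and the x axis of mid_a_seat, either way round below 0.25 rad) or (x of bar_mid1_mid in the frame of mid_b_seat between -0.011 and 0.011 m and y of bar_mid1_mid in the frame of mid_b_seat between -0.012 and 0.012 m and z of bar_mid1_mid in the frame of mid_b_seat between -0.005 and 0.005 m and angle between the x axis of bar_mid1_mid and the x axis of mid_b_seat, either way round below 0.25 rad)) and ((x of bar_mid2_mid in the frame of mid_a_seat between -0.011 and 0.011 m and y of bar_mid2_mid in the frame of mid_a_seat between -0.012 and 0.012 m and z of bar_mid2_mid in the frame of mid_a_seat between -0.005 and 0.005 m and angle between the x axis of bar_mid2_mid and the x axis of mid_a_seat, either way round below 0.25 rad) or (x of bar_mid2_mid in the frame of mid_b_seat between -0.011 and 0.011 m and y of bar_mid2_mid in the frame of mid_b_seat between -0.012 and 0.012 m and z of bar_mid2_mid in the frame of mid_b_seat between -0.005 and 0.005 m and angle between the x axis of bar_mid2_mid and the x axis of mid_b_seat, either way round below 0.25 rad)) and angle between each of cup, oil_can's own z axis and vertical below 0.2 rad and horizontal distance between each of cup, oil_can and susan below 0.2 m and height (world z) of each of cup, oil_can above 0.024 m and linear speed of each of bar_short1, bar_short2, bar_long1, bar_long2, bar_mid1, bar_mid2 below 0.02 m/s); the robot touches nothing.
It fails at once if the turntable is forced off its latch with a tab not pressed (value of joint turntable between 0.15 and 1.35 rad and value of joint any of tab_a, tab_b below 0.003 m).
It fails at once if the cup or the oil can is tipped over or off the turntable (angle between any of cup, oil_can's own z axis and vertical above 0.5 rad or height (world z) of any of cup, oil_can below 0.015 m).
It fails at once if the mould, dish or brush is moved more than 50 mm (distance of any of mould, dish, brush from where it was at the start of the episode above 0.05 m).
Of bar_short1, bar_short2, bar_long1, bar_long2, bar_mid1, bar_mid2 only 4 to 6 are there at a start; the rules pass over those that are not, and their reading is None.
At some moment in a run one of bar_short1, bar_short2, bar_long1, bar_long2, bar_mid1, bar_mid2 may be knocked a few centimetres aside while the robot is not near it.
Once in a run the grip may slacken for a moment while it holds something.
It also fails if it takes over 210 s, if anything falls off the work surface, if the arm or the gripper's body presses on something with over 40 N, if the wrist force passes 120 N, or if a joint passes its speed limit or range.

ROBOT

A 6-joint arm with a two-finger parallel gripper is mounted at the origin on the work surface. World frame = base frame: x ahead of the robot, y to its left, z up, the work surface at z = 0. Lengths are in m, angles in degrees, forces in N, time in s.
With the tool pointing down it reaches from about 0.25 to 0.725 m from the base axis. Payload 9.7 kg.
Tool frame: the origin (TCP) lies midway between the tips of the shut fingers; the grasp point (between the pads) lies 19 mm behind it (bot.grasp_offset is the distance from the TCP to the grasp point, in m); z points along the fingers, x is the direction in which the jaws open and shut, and the axes are right-handed (so a half turn about z gives the same grasp; the last joint's range is limited). The gripper opens to 85 mm and grips with 20 to 120 N. Pads are 22 mm wide; open, the fingers measure 114 mm over their backs; the gripper's body (76 mm by 85 mm) begins 54 mm behind the grasp point. The pads swing forward as they close: fully open they stand 13 mm farther back than shut.
Start: joints at [69.614, 4.979, 10.078, 95.1, 0, 90], TCP at [0.192, 0.516, 0.231] pointing down, gripper open.
Joint ranges: [-179.16, 179.16], [-48.56, 103.87], [-65.8, 70.77], [-126.05, 130.52], [-82.76, 87.17], [-180, 180]. Speed limits (degrees/s): [127.2, 127.2, 147.25, 180, 180, 180].

INTERFACE

Orientations are given as [roll, pitch, yaw] about the fixed x, y, z axes, in that order (R = Rz(yaw) Ry(pitch) Rx(roll)).
In Python, from workcell import bot gives the robot as it stands.
- The arm moves only by the tool send_rows, never from a script. Its argument "targets" is a list of rows, each a list of 5 numbers: the closure, from 0 (fully open) to 1 (shut), then the shift along the world's x, y, z in mm, then the turn about the world's z in degrees. A call has 1 to 10 rows; each row is the pose to reach, as a shift and turn from the pose commanded when the call began; what a row does not reach only later rows make up. A row lasts 1/8 s, in which the tool goes at most 62.5 mm and 10.7 degrees, less where a joint would pass 70% of its speed; a pose out of reach is approached as far as the arm can. A call with a gripper value outside its range is refused whole. The fingers move at their own pace and stop on an object; "squeeze" is the grip in N (left out, the last holds). Time passes only in rows, so rows that repeat a pose let the fingers close. It gives the time, the measured TCP pose, the force and the opening at its end, in the units of the state.
- bot.get_obs(): the state, without advancing time (a new reading comes with each control period).
- bot.camera(name): name is "scene" or "top"; returns a dict with "pixels" (420x560x3 uint8, red, green, blue), "intrinsics" (3x3 intrinsics, pixels), "view" (4x4, takes a point from world to camera coordinates). Camera axes: x right, y down, z forward; pixel columns grow to the right and rows downward; lengths in m; the calibration is good to about 2 mm. A picture is of the moment at which its call begins. There is no depth.
- bot.job_done(): hands the job in, once; it reports no verdict.
The state is a dict: "time": time; "q": joint angles; "qd": joint speeds; "joint_efforts": joint torques, N m; "ee_pos": TCP position; "tcp_rot": TCP orientation; "wrist_force": force on the tool from outside, world axes, zero at the start; "torque": the same for the moment, N m; "opening": finger opening in m.
Only numpy, scipy, OpenCV 4.12 (cv2) and the standard library are available. Lean on these libraries where they do the work, as an engineer would, in place of code of your own. Each camera call takes 0.05 s, during which the arm holds its last target.

## Working session

There is one attempt and no reset: what is moved stays moved. The work goes in short steps, Python scripts to look and compute and a tool call to move; the robot and the scene stay as the last step left them, time stands still between calls to the robot, and variables do not carry over. Pictures are saved under pics/ and viewed, and the job is handed in when it is done.

Besides the shell and the picture viewer there is one more tool, called after "Call:" by a JSON object that holds its "fn" and its "kwargs", one argument or row to a line. send_rows: Moves the arm, as the interface text tells. Its arguments: {"type":"object","properties":{"targets":{"type":"array","items":{"type":"array","items":{"type":"number"}}},"squeeze":{"type":"number"}},"required":["targets"]}

```bash
mkdir -p pics; ls; cat > h.py <<'E'
import numpy as np, cv2
from workcell import bot
def shot(name,tag):
    c=bot.camera(name); p=np.array(c["pixels"]); cv2.imwrite(f"pics/{tag}.png",cv2.cvtColor(p,cv2.COLOR_RGB2BGR)); np.savez(f"pics/{tag}.npz",p=p,K=c["intrinsics"],V=c["view"]); return p,np.array(c["intrinsics"]),np.array(c["view"])
def load(tag):
    d=np.load(f"pics/{tag}.npz"); return d["p"],d["K"],d["V"]
def ray(K,V,uv,z):
    d=np.linalg.inv(K)@np.array([uv[0],uv[1],1.]); R=V[:3,:3]; o=-R.T@V[:3,3]; d=R.T@d
    return o+d*(z-o[2])/d[2]
def proj(K,V,P):
    c=V[:3,:3]@np.array(P)+V[:3,3]; u=K@c; return u[:2]/u[2]
E
python3 - <<'E'
from h import *
for n in("scene","top"):
    p,K,V=shot(n,n+"0"); print(n,K,V)
o=bot.get_obs(); print({k:np.round(v,3) for k,v in o.items()})
E
```

```text
pics
scene [[510.48795824   0.         282.56568028]
 [  0.         510.48795824 210.77155724]
 [  0.           0.           1.        ]] [[ 0.74356557  0.66860292 -0.00896566 -0.46004285]
 [ 0.50192437 -0.56695801 -0.65316961 -0.20488732]
 [-0.44179426  0.48117435 -0.75715856  1.94381815]
 [ 0.          0.          0.          1.        ]]
top [[505.95513334   0.         278.50644545]
 [  0.         505.95513334 208.46204807]
 [  0.           0.           1.        ]] [[-0.0237818  -0.99969308 -0.0069408   0.04267944]
 [-0.99343577  0.02440886 -0.11175678  0.58304705]
 [ 0.1118919   0.00423746 -0.99371135  1.31758323]
 [ 0.          0.          0.          1.        ]]
{'time': np.float64(0.1), 'q': array([ 6.9616e+01,  5.0060e+00,  1.0039e+01,  9.5101e+01, -1.0000e-03,
        9.0002e+01]), 'qd': array([ 0.006, -0.005,  0.146,  0.057, -0.022, -0.05 ]), 'joint_efforts': array([ 0.0000e+00, -5.2156e+01,  4.6565e+01,  1.6000e-02,  0.0000e+00,
        0.0000e+00]), 'ee_pos': array([0.191, 0.515, 0.231]), 'tcp_rot': array([1.79999e+02, 6.80000e-02, 6.96140e+01]), 'wrist_force': array([ 0.032,  0.391, -0.653]), 'torque': array([ 0.069, -0.004, -0.025]), 'opening': np.float64(0.085)}
```

View pics/top0.png

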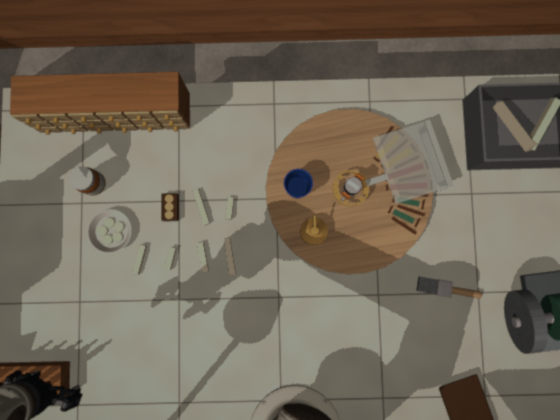

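View pics/scene0.png

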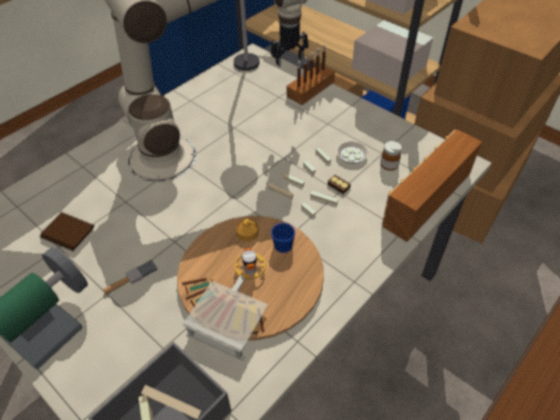

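```bash
python3 - <<'E'
from h import *
p,K,V=load("top0")
a=cv2.cvtColor(p,cv2.COLOR_RGB2BGR)
cv2.imwrite("pics/z1.png",cv2.resize(a[100:280,260:460],None,fx=4,fy=4,interpolation=cv2.INTER_CUBIC)[:600])
cv2.imwrite("pics/z2.png",cv2.resize(a[180:285,120:250],None,fx=5.5,fy=5.5,interpolation=cv2.INTER_CUBIC)[:600])
p,K,V=load("scene0")
a=cv2.cvtColor(p,cv2.COLOR_RGB2BGR)
cv2.imwrite("pics/z3.png",cv2.resize(a[210:360,170:330],None,fx=4,fy=4,interpolation=cv2.INTER_CUBIC)[:600])
E
```

```text
(no output)
```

View pics/z1.png

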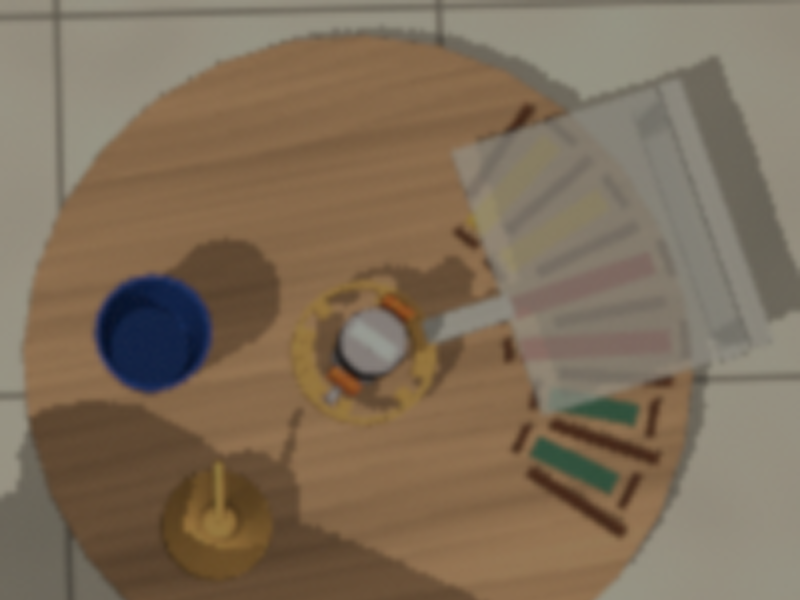

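View pics/z2.png

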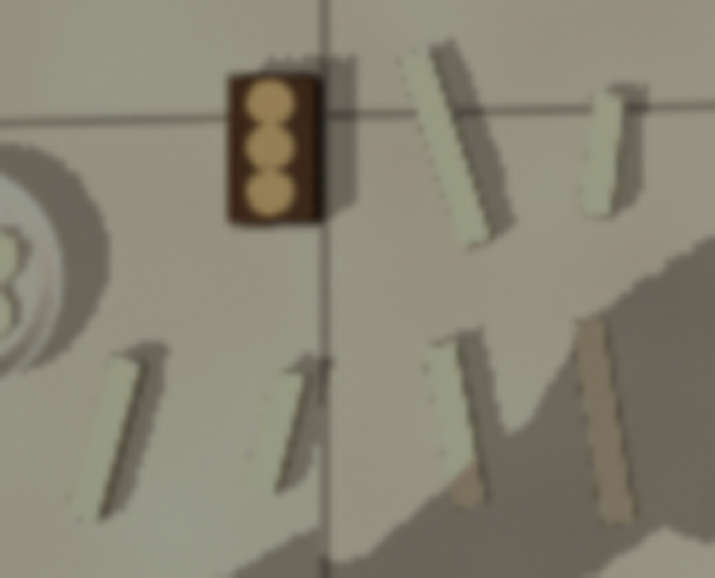

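View pics/z3.png

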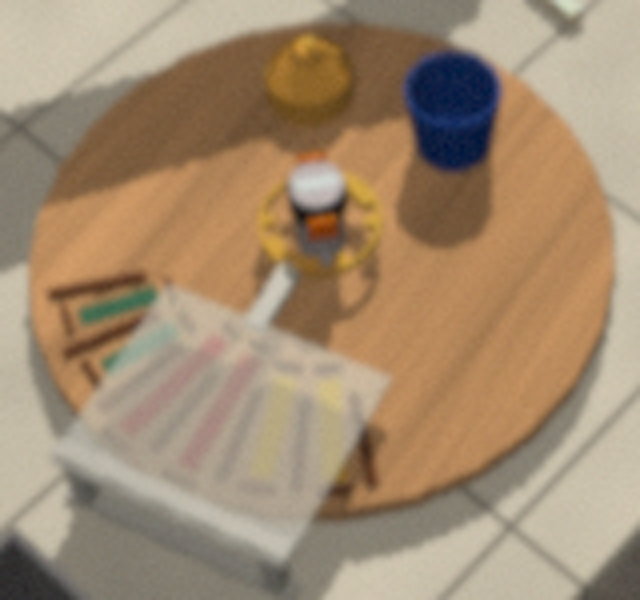

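```bash
cat > knob.py <<'E'
from h import *
import sys
from scipy.optimize import least_squares
def tabs(tag,z=0.1):
    p,K,V=load(tag); h=cv2.cvtColor(p,cv2.COLOR_RGB2HSV).astype(int)
    m=((h[...,0]>=4)&(h[...,0]<=13)&(h[...,1]>170)&(h[...,2]>120)).astype(np.uint8)
    n,l,s,c=cv2.connectedComponentsWithStats(m,connectivity=8)
    for i in range(1,n):
        if s[i,4]>=6: print(tag,c[i].round(1),s[i],ray(K,V,c[i],z).round(4))
if __name__=="__main__":
    t=sys.argv[1]; tabs("top"+t,.103); tabs("scene"+t,.095)
    p,K,V=load("top"+t); h=cv2.cvtColor(p,cv2.COLOR_RGB2HSV).astype(int)
    # disc
    m=((h[...,0]>=8)&(h[...,0]<=20)&(h[...,1]>85)).astype(np.uint8); m[:,:250]=0;m[:90]=0;m[285:]=0;m[:,450:]=0
    m=cv2.morphologyEx(m,cv2.MORPH_OPEN,np.ones((3,3)))
    cs=max(cv2.findContours(m,0,cv2.CHAIN_APPROX_NONE)[0],key=cv2.contourArea)[:,0]
    P=np.array([ray(K,V,c,.03)[:2] for c in cs])
    r=least_squares(lambda q:np.hypot(*(P-q[:2]).T)-q[2],[.55,-.13,.225],loss="soft_l1",f_scale=.003); print("disc",r.x.round(4),len(P))
E
python3 knob.py 0
```

```text
top0 [360.6 177.2] [359 176   4   3   8] [ 0.6508 -0.1825  0.103 ]
top0 [346.3 194.9] [343 192   7   6  18] [ 0.6063 -0.1444  0.103 ]
scene0 [307.3  82.3] [306  73   4  18  29] [0.1925 0.6265 0.095 ]
scene0 [313.8  76. ] [313  74   3   5   9] [0.1843 0.678  0.095 ]
scene0 [319.   75.9] [318  74   3   5  10] [0.2001 0.6928 0.095 ]
scene0 [312.7  82.2] [312  80   3   6   9] [0.2087 0.6415 0.095 ]
scene0 [293.5  86.6] [290  83   7   8  24] [0.1695 0.5674 0.095 ]
scene0 [301.5  85.9] [300  84   4   5   8] [0.1906 0.5924 0.095 ]
scene0 [436.1 169.4] [ 391  131   88   78 1451] [0.85   0.5321 0.095 ]
scene0 [249.6 265.4] [247 264   7   4  17] [ 0.6501 -0.1782  0.095 ]
disc [ 0.6267 -0.1515  0.2151] 578
```

```bash
cat > cap.py <<'E'
from h import *
import sys
t=sys.argv[1]
for n,(cx,cy) in (("top",(353,185.5)),("scene",(249.5,256))):
    p,K,V=load(n+t); h=cv2.cvtColor(p,cv2.COLOR_RGB2HSV).astype(int)
    w=10
    m=np.zeros(p.shape[:2],np.uint8); y,x=int(cy),int(cx)
    m[y-w:y+w+1,x-w:x+w+1]=((h[...,2]>125)&(h[...,1]<60))[y-w:y+w+1,x-w:x+w+1]
    k,l,s,c=cv2.connectedComponentsWithStats(m); i=1+s[1:,4].argmax()
    cc=cv2.findContours((l==i).astype(np.uint8),0,cv2.CHAIN_APPROX_NONE)[0][0]
    print(n,c[i].round(2),s[i],cv2.minEnclosingCircle(cc), ray(K,V,c[i],.109).round(4))
E
python3 cap.py 0
python3 - <<'E'
from h import *
p,K,V=load("top0"); h=cv2.cvtColor(p,cv2.COLOR_RGB2HSV).astype(int)
# rim points by radial edge on left side, on grey image
g=cv2.GaussianBlur(h[...,1].astype(np.float32),(3,3),0)
pts=[]
c0=np.array([.627,-.160])
for a in np.radians(np.arange(-10,205,3)):
    prof=[];R=np.arange(.20,.25,.0005)
    for r in R:
        u=proj(K,V,[c0[0]+r*np.cos(a),c0[1]+r*np.sin(a),.03]); prof.append(cv2.getRectSubPix(g,(1,1),tuple(map(float,u)))[0,0])
    d=-np.diff(prof); k=d.argmax()
    # midpoint crossing
    hi=np.median(prof[:30]);lo=np.median(prof[-25:]); j=np.where(np.array(prof)>(hi+lo)/2)[0][-1]
    if hi-lo>40: pts.append(c0+R[j]*np.array([np.cos(a),np.sin(a)]))
P=np.array(pts);from scipy.optimize import least_squares
r=least_squares(lambda q:np.hypot(*(P-q[:2]).T)-q[2],[.62,-.16,.225],loss="soft_l1",f_scale=.001);print(len(P),r.x.round(4),np.abs(r.fun).mean())
E
```

```text
top [352.9  184.48] [346 177  15  15 164] ((353.0983581542969, 184.2458953857422), 7.430964946746826) [ 0.6317 -0.1613  0.109 ]
scene [248.44 255.88] [242 251  14  11 124] ((248.5, 256.5), 6.670932292938232) [ 0.6311 -0.1627  0.109 ]
72 [ 0.6305 -0.1615  0.2234] 0.0004121548271623762
```

Call:
{"fn": "send_rows", "kwargs": {
  "targets": [
    [0,35,-54,0,7],
    [0,70,-108,0,14]
  ]
}}

```text
time: 0.35
ee_pos: [0.2598, 0.4095, 0.2305]
tcp_rot: [-180.0, 0.1, 84.0]
wrist_force: [1.2, -0.4, 0.4]
opening: 0.0855
```

```bash
python3 -c "
from h import *
o=bot.get_obs(); print({k:np.round(v,3) for k,v in o.items()})"
```

```text
{'time': np.float64(0.35), 'q': array([ 5.7616e+01, -3.8580e+00,  1.0850e+00,  9.5011e+01, -1.0000e-02,
        6.3665e+01]), 'qd': array([ -51.957,  -32.323,  -30.967,    0.708,   -0.159, -106.361]), 'joint_efforts': array([ 10.373, -37.756,  48.172,   0.398,   0.214,   3.215]), 'ee_pos': array([0.26 , 0.41 , 0.231]), 'tcp_rot': array([-1.79979e+02,  6.50000e-02,  8.39510e+01]), 'wrist_force': array([ 1.236, -0.375,  0.428]), 'torque': array([ 0.003, -0.074, -0.017]), 'opening': np.float64(0.086)}
```

Call:
{"fn": "send_rows", "kwargs": {
  "targets": [
    [0,31,-47,0,5],
    [0,62,-95,0,10],
    [0,93,-142,0,15],
    [0,123,-190,0,20],
    [0,154,-237,0,25],
    [0,184,-285,0,30],
    [0,215,-332,0,35],
    [0,246,-380,0,40],
    [0,276,-427,0,45],
    [0,307,-475,0,50]
  ]
}}

```text
time: 1.6
ee_pos: [0.5672, -0.0661, 0.231]
tcp_rot: [-180.0, -0.0, 133.8]
wrist_force: [1.2, 1.1, 1.1]
opening: 0.0855
```

Call:
{"fn": "send_rows", "kwargs": {
  "targets": [
    [0,31,-48,0,3],
    [0,61,-95,0,5],
    [0,61,-95,0,5.8],
    [0,61,-95,0,5.8]
  ]
}}

```text
time: 2.1
ee_pos: [0.6273, -0.1592, 0.2307]
tcp_rot: [-180.0, -0.1, 139.4]
wrist_force: [-0.8, 0.2, 0.6]
opening: 0.085
```

```bash
python3 -c "
from h import *
shot('top','top1');shot('scene','scene1')
o=bot.get_obs(); print({k:np.round(v,4) for k,v in o.items()})
p=cv2.imread('pics/scene1.png');cv2.imwrite('pics/z4.png',cv2.resize(p[150:350,150:350],None,fx=3,fy=3))"
```

```text
{'time': np.float64(2.2), 'q': array([-1.41717e+01,  1.90560e+01,  2.66207e+01,  9.75395e+01,
        9.40000e-03, -6.36219e+01]), 'qd': array([ 0.4578, -0.6023, -0.1341, -0.1207, -0.0156, -0.178 ]), 'joint_efforts': array([-7.86000e-01, -6.53485e+01,  4.58728e+01, -6.39000e-02,
       -2.03000e-02, -9.40000e-03]), 'ee_pos': array([ 0.6272, -0.1583,  0.2319]), 'tcp_rot': array([1.799803e+02, 1.840000e-02, 1.394502e+02]), 'wrist_force': array([-0.6442,  1.1153, -0.0553]), 'torque': array([ 0.0354,  0.0417, -0.0167]), 'opening': np.float64(0.0856)}
```

View pics/z4.png

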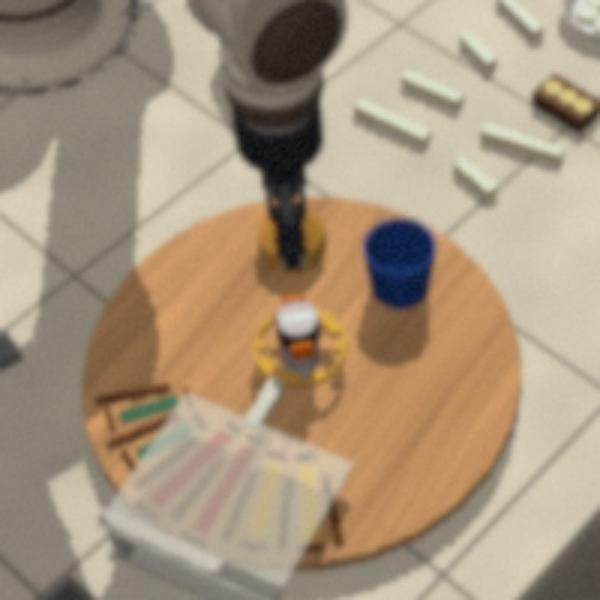

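Call:
{"fn": "send_rows", "kwargs": {
  "targets": [
    [0,0,0,-40,0],
    [0,0,0,-80,0],
    [0,0,0,-95,0],
    [0,0,0,-95,0],
    [0,0,0,-95,0]
  ]
}}

```text
time: 2.82
ee_pos: [0.6283, -0.1592, 0.1385]
tcp_rot: [179.9, 0.1, 139.4]
wrist_force: [0.4, -0.4, -1.2]
opening: 0.0854
```

```bash
python3 -c "
from h import *
shot('top','top2');shot('scene','scene2')
for i in range(3):
  bot.camera('top');o=bot.get_obs(); print(np.round(o['ee_pos'],4),o['tcp_rot'].round(2) if hasattr(o['tcp_rot'],'round') else o['tcp_rot'],np.round(o['q'],3))
p=cv2.imread('pics/scene2.png');cv2.imwrite('pics/z4.png',cv2.resize(p[200:320,180:320],None,fx=5,fy=5))
p=cv2.imread('pics/top2.png');cv2.imwrite('pics/z5.png',cv2.resize(p[120:240,280:420],None,fx=5,fy=5))"
```

```text
[ 0.6282 -0.1595  0.1378] [1.7995e+02 1.1000e-01 1.3941e+02] [-1.4245e+01  1.7619e+01  1.4380e+01  8.6636e+01 -1.0000e-03 -6.3657e+01]
[ 0.628  -0.1595  0.1375] [1.7996e+02 9.0000e-02 1.3941e+02] [-14.248  17.631  14.357  86.629  -0.    -63.66 ]
[ 0.6279 -0.1595  0.1371] [1.7997e+02 6.0000e-02 1.3941e+02] [-14.249  17.641  14.333  86.621  -0.    -63.662]
```

View pics/z4.png

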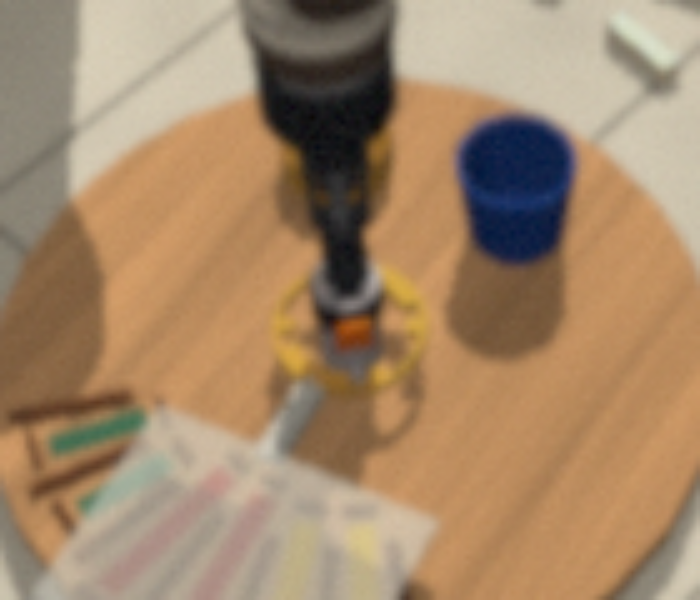

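View pics/z5.png

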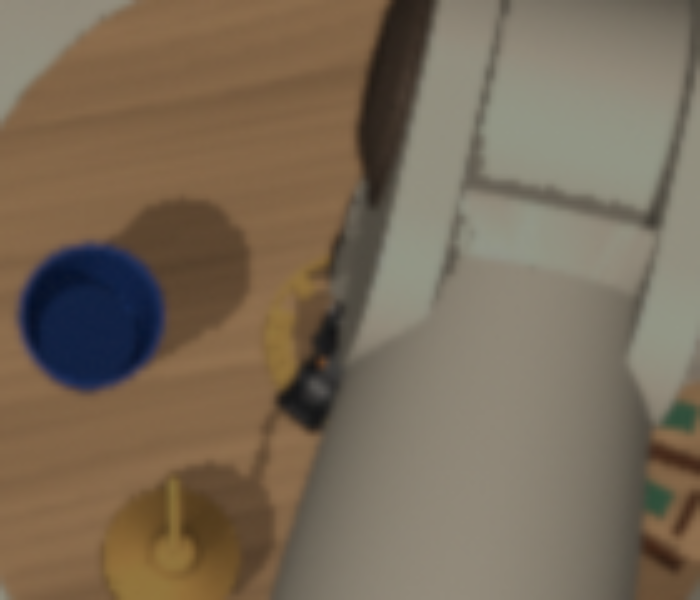

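Call:
{"fn": "send_rows", "kwargs": {
  "targets": [
    [0,2,-2,-20,0],
    [0,2,-2,-40,0],
    [0,2,-2,-60,0],
    [0,2,-2,-66,0],
    [0,2,-2,-66,0],
    [0.2,2,-2,-66,0],
    [0.3,2,-2,-66,0],
    [0.3,2,-2,-66,0]
  ],
  "squeeze": 40
}}

```text
time: 4.08
ee_pos: [0.6301, -0.1615, 0.0715]
tcp_rot: [180.0, 0.1, 139.4]
wrist_force: [-0.1, -0.1, 5.7]
opening: 0.06
```

Call:
{"fn": "send_rows", "kwargs": {
  "targets": [
    [0.5,0,0,0,0],
    [0.6,0,0,0,0],
    [0.7,0,0,0,0],
    [0.7,0,0,0,0],
    [0.7,0,0,0,0]
  ]
}}

```text
time: 4.7
ee_pos: [0.6298, -0.1611, 0.072]
tcp_rot: [179.9, 0.1, 139.4]
wrist_force: [-3.5, 1.9, 10.2]
opening: 0.0454
```

```bash
python3 -c "
from h import *
shot('scene','scene3')
o=bot.get_obs(); print({k:np.round(v,4) for k,v in o.items()})
p=cv2.imread('pics/scene3.png');cv2.imwrite('pics/z6.png',cv2.resize(p[200:320,180:320],None,fx=5,fy=5))"
```

```text
{'time': np.float64(4.75), 'q': array([-1.43621e+01,  1.83939e+01,  8.08630e+00,  7.96027e+01,
        2.93000e-02, -6.37900e+01]), 'qd': array([ 0.0623, -0.0786,  0.0432,  0.0339, -0.0276, -0.0157]), 'joint_efforts': array([-7.48000e-01, -6.04465e+01,  4.33638e+01, -1.76160e+00,
       -3.79700e-01,  3.16000e-02]), 'ee_pos': array([ 0.6298, -0.1611,  0.072 ]), 'tcp_rot': array([1.799341e+02, 6.760000e-02, 1.394279e+02]), 'wrist_force': array([-3.4714,  1.6301,  9.9338]), 'torque': array([0.4422, 0.7978, 0.0626]), 'opening': np.float64(0.0455)}
```

View pics/z6.png

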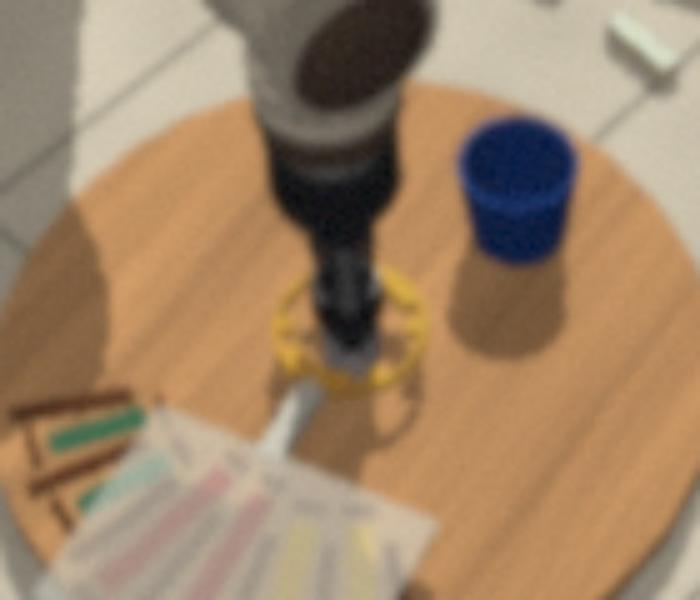

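Call:
{"fn": "send_rows", "kwargs": {
  "targets": [
    [0.7,0,0,0,-1],
    [0.7,0,0,0,-3],
    [0.7,0,0,0,-6],
    [0.7,0,0,0,-10],
    [0.7,0,0,0,-15],
    [0.7,0,0,0,-20],
    [0.7,0,0,0,-25],
    [0.7,0,0,0,-30],
    [0.7,0,0,0,-35],
    [0.7,0,0,0,-40]
  ]
}}

```text
time: 6.0
ee_pos: [0.63, -0.1613, 0.072]
tcp_rot: [179.9, 0.0, 99.3]
wrist_force: [-3.4, 1.2, 10.2]
opening: 0.0453
```

Call:
{"fn": "send_rows", "kwargs": {
  "targets": [
    [0.7,0,0,0,-5],
    [0.7,0,0,0,-10],
    [0.7,0,0,0,-15],
    [0.7,0,0,0,-20],
    [0.7,0,0,0,-25],
    [0.7,0,0,0,-30],
    [0.7,0,0,0,-34],
    [0.7,0,0,0,-37],
    [0.7,0,0,0,-39],
    [0.7,0,0,0,-40]
  ]
}}

```text
time: 7.25
ee_pos: [0.6299, -0.1616, 0.072]
tcp_rot: [179.9, -0.0, 59.4]
wrist_force: [-2.7, -0.1, 9.1]
opening: 0.0452
```

```bash
python3 -c "
from h import *
shot('scene','scene4')
o=bot.get_obs(); print({k:np.round(v,4) for k,v in o.items()})
p=cv2.imread('pics/scene4.png');cv2.imwrite('pics/z6.png',cv2.resize(p[180:360,160:340],None,fx=3.3,fy=3.3))"
```

```text
{'time': np.float64(7.3), 'q': array([-1.43813e+01,  1.83948e+01,  8.09300e+00,  7.95805e+01,
       -1.03000e-02,  1.62991e+01]), 'qd': array([ 0.034 ,  0.0036,  0.0371,  0.098 , -0.1046, -1.4407]), 'joint_efforts': array([  0.5407, -60.6594,  43.184 ,  -1.2988,   0.1258,  -0.1122]), 'ee_pos': array([ 0.63  , -0.1616,  0.0721]), 'tcp_rot': array([ 1.798842e+02, -2.320000e-02,  5.931950e+01]), 'wrist_force': array([-3.5666, -0.3399,  9.7636]), 'torque': array([ 0.0758,  0.6021, -0.0655]), 'opening': np.float64(0.0452)}
```

View pics/z6.png

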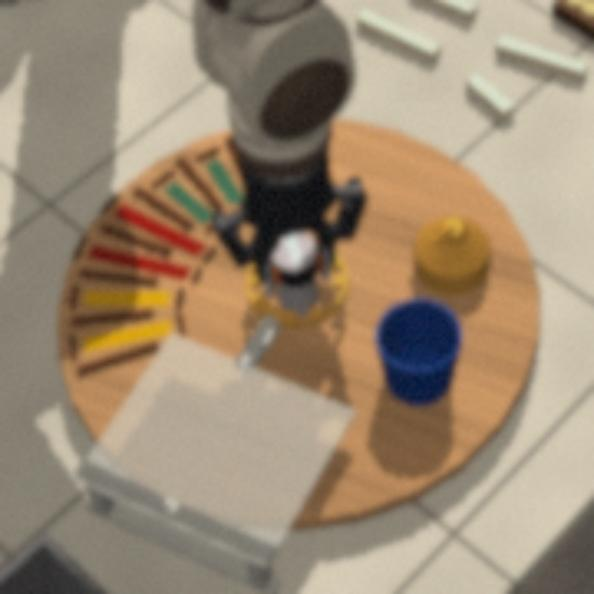

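Call:
{"fn": "send_rows", "kwargs": {
  "targets": [
    [0.7,0,0,0,-2],
    [0.7,0,0,0,-4],
    [0.7,0,0,0,-5.5],
    [0.7,0,0,0,-6.5],
    [0.7,0,0,0,-6.5]
  ]
}}

```text
time: 7.92
ee_pos: [0.6299, -0.1616, 0.072]
tcp_rot: [179.9, -0.0, 52.9]
wrist_force: [-3.1, -0.2, 9.8]
opening: 0.0453
```

```bash
python3 -c "
from h import *
o=bot.get_obs(); print({k:np.round(v,4) for k,v in o.items()})"
```

```text
{'time': np.float64(7.925), 'q': array([-1.43831e+01,  1.83966e+01,  8.09110e+00,  7.95826e+01,
       -1.45000e-02,  2.27268e+01]), 'qd': array([ 0.1268,  0.019 , -0.0203,  0.0548,  0.0256, -0.3362]), 'joint_efforts': array([  0.6351, -60.605 ,  43.1881,  -1.3406,   0.1719,   0.0802]), 'ee_pos': array([ 0.6299, -0.1616,  0.072 ]), 'tcp_rot': array([ 1.798911e+02, -2.990000e-02,  5.289010e+01]), 'wrist_force': array([-3.1405, -0.2389,  9.8467]), 'torque': array([ 0.0603,  0.6403, -0.0245]), 'opening': np.float64(0.0453)}
```

Call:
{"fn": "send_rows", "kwargs": {
  "targets": [
    [0.7,0,0,0,-1],
    [0.7,0,0,0,-1.5],
    [0.7,0,0,0,-1.5],
    [0.5,0,0,0,-1.5],
    [0.3,0,0,0,-1.5],
    [0,0,0,0,-1.5],
    [0,0,0,0,-1.5],
    [0,0,0,0,-1.5]
  ]
}}

```text
time: 8.93
ee_pos: [0.6296, -0.1613, 0.0704]
tcp_rot: [180.0, -0.0, 51.4]
wrist_force: [-0.1, -0.4, -0.2]
opening: 0.0852
```

Call:
{"fn": "send_rows", "kwargs": {
  "targets": [
    [0,0,0,30,0],
    [0,0,0,70,0],
    [0,0,0,120,0],
    [0,-30,40,140,0],
    [0,-70,80,150,0],
    [0,-110,120,150,0],
    [0,-150,160,150,0],
    [0,-190,190,150,0],
    [0,-200,230,150,0],
    [0,-200,260,150,0]
  ]
}}

```text
time: 10.18
ee_pos: [0.4287, 0.0999, 0.2211]
tcp_rot: [179.9, -0.1, 51.4]
wrist_force: [1.1, -0.4, -0.3]
opening: 0.0855
```

```bash
python3 -c "
from h import *
shot('scene','scene5');shot('top','top5')
o=bot.get_obs(); print({k:np.round(v,4) for k,v in o.items()})
p=cv2.imread('pics/scene5.png');cv2.imwrite('pics/z6.png',cv2.resize(p[180:360,160:340],None,fx=3.3,fy=3.3))"
```

```text
{'time': np.float64(10.275), 'q': array([ 1.31848e+01, -1.01357e+01, -5.67130e+00,  9.44078e+01,
        2.72000e-02,  5.16098e+01]), 'qd': array([-2.7838,  0.198 ,  0.0112,  0.4278, -0.8238, -3.2754]), 'joint_efforts': array([  1.6401, -35.6638,  46.7759,  -0.0888,   0.1672,   0.6763]), 'ee_pos': array([0.4293, 0.1007, 0.2206]), 'tcp_rot': array([ 1.799862e+02, -6.130000e-02,  5.157500e+01]), 'wrist_force': array([0.3706, 0.7348, 0.0358]), 'torque': array([-0.0236,  0.0172, -0.0234]), 'opening': np.float64(0.0853)}
```

View pics/z6.png

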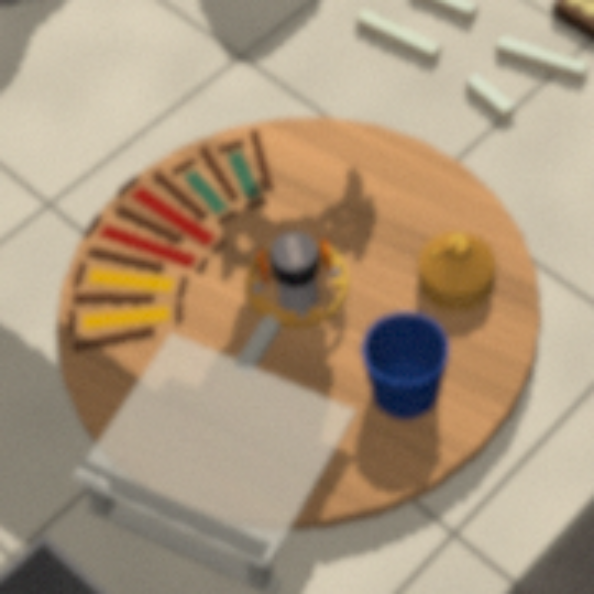

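View pics/top5.png

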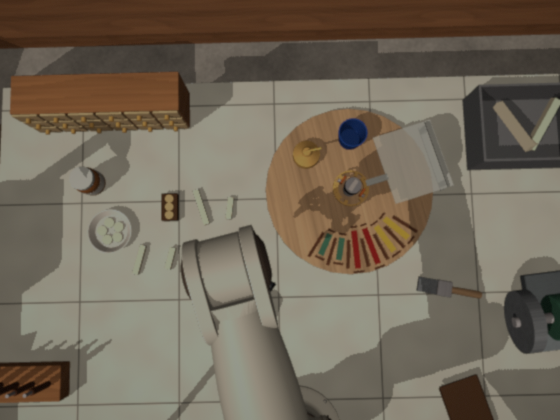

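```bash
python3 - <<'E'
from h import *
for t,pts in (("top0",[(203,206),(229,208),(141,258),(171,257),(203,250),(230,256),(190,225),(213,250),(240,258),(150,240),(223,258)]),("scene5",[])):
    p,K,V=load(t)
    lab=cv2.cvtColor(p,cv2.COLOR_RGB2LAB);h=cv2.cvtColor(p,cv2.COLOR_RGB2HSV)
    for x,y in pts: print((x,y),p[y,x],lab[y,x],h[y,x])
p,K,V=load("scene0")
cv2.imwrite("pics/z7.png",cv2.resize(cv2.cvtColor(p,4)[130:230,250:380],None,fx=6,fy=6,interpolation=cv2.INTER_CUBIC))
E
```

```text
(203, 206) [134 133 112] [141 125 139] [ 29  42 134]
(229, 208) [152 154 130] [160 123 140] [ 33  40 154]
(141, 258) [139 140 120] [147 124 139] [ 32  36 140]
(171, 257) [150 153 130] [159 123 140] [ 34  38 153]
(203, 250) [141 143 124] [150 124 138] [ 33  34 143]
(230, 256) [125 114  95] [124 129 140] [ 19  61 125]
(190, 225) [151 146 130] [155 127 137] [ 23  35 151]
(213, 250) [150 149 133] [157 125 137] [ 28  29 150]
(240, 258) [107 102  90] [111 128 136] [ 21  41 107]
(150, 240) [150 146 131] [154 127 137] [ 24  32 150]
(223, 258) [109 104  92] [113 128 135] [ 21  40 109]
```

View pics/z7.png

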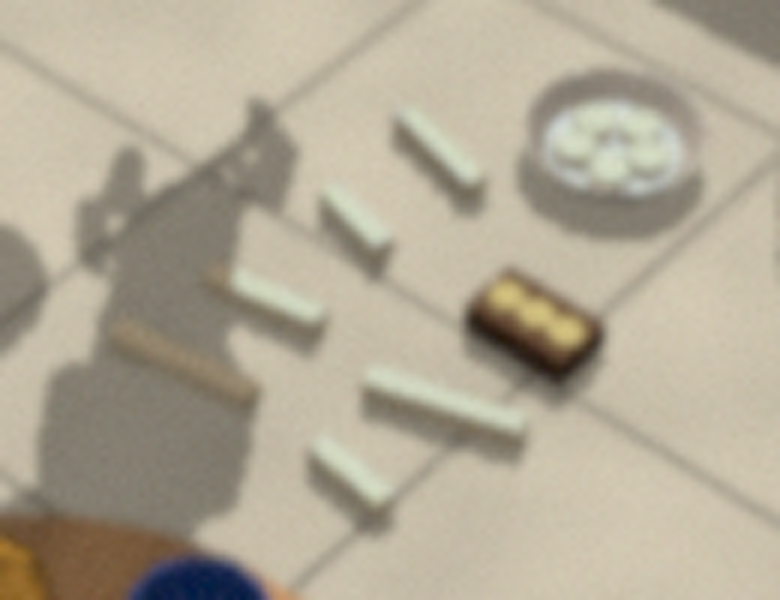

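```bash
cat > bars.py <<'E'
from h import *
import sys
def bars(tag,roi,zc=.009,draw=True,off=4):
    p,K,V=load(tag); lab=cv2.cvtColor(cv2.GaussianBlur(p,(3,3),0),cv2.COLOR_RGB2LAB).astype(int)
    a=lab[...,1].astype(np.float32)-cv2.medianBlur(lab[...,1].astype(np.uint8),41)
    m=np.zeros(a.shape,np.uint8); x0,y0,x1,y1=roi
    m[y0:y1,x0:x1]=(a<=-2.)[y0:y1,x0:x1]
    m=cv2.morphologyEx(m,cv2.MORPH_CLOSE,np.ones((3,3)))
    out=[]
    for c in cv2.findContours(m,0,cv2.CHAIN_APPROX_NONE)[0]:
        if cv2.contourArea(c)<25: continue
        P=np.array([ray(K,V,q,zc)[:2] for q in c[:,0]])*1000
        (cx,cy),(w,h),an=cv2.minAreaRect(P.astype(np.float32))
        if w<h: w,h,an=h,w,an+90
        out.append((cx,cy,w,h,an%180)); print(tag,c[:,0].mean(0).round(0),"c=(%.1f,%.1f) L=%.0f W=%.0f ang=%.1f"%out[-1])
    o=cv2.resize(cv2.cvtColor(p,4),None,fx=1,fy=1); o[m>0]=(0,0,255); cv2.imwrite("pics/m_"+tag+".png",o)
    return out
if __name__=="__main__":
    for t in sys.argv[1:]: bars(t,(115,180,262,290) if t[0]=="t" else (265,140,350,220))
E
python3 bars.py top1 scene1 top0
```

```text
top1 [169. 258.] c=(458.2,327.5) L=59 W=17 ang=163.2
top1 [138. 260.] c=(458.3,409.4) L=79 W=14 ang=164.6
top1 [202. 256.] c=(461.0,237.9) L=80 W=18 ang=12.1
top1 [229. 256.] c=(461.0,166.2) L=98 W=20 ang=8.7
top1 [118. 231.] c=(537.2,463.5) L=57 W=19 ang=0.7
top1 [229. 208.] c=(592.6,164.4) L=58 W=17 ang=174.5
top1 [200. 206.] c=(598.5,241.6) L=102 W=16 ang=17.9
scene1 [309. 208.] c=(588.3,167.2) L=64 W=24 ang=173.0
scene1 [324. 196.] c=(591.5,245.8) L=104 W=26 ang=17.8
scene1 [280. 189.] c=(454.7,168.1) L=104 W=24 ang=7.1
scene1 [294. 178.] c=(455.0,241.5) L=80 W=22 ang=12.3
scene1 [309. 165.] c=(452.4,328.9) L=66 W=28 ang=165.7
scene1 [346. 154.] c=(515.6,468.6) L=74 W=30 ang=127.1
scene1 [323. 153.] c=(453.4,413.6) L=84 W=25 ang=160.3
top0 [169. 258.] c=(458.7,327.1) L=62 W=17 ang=163.9
top0 [138. 260.] c=(457.1,410.1) L=77 W=14 ang=166.2
top0 [201. 254.] c=(469.2,239.3) L=64 W=19 ang=10.9
top0 [118. 231.] c=(536.0,463.4) L=54 W=19 ang=0.7
top0 [229. 208.] c=(592.5,163.3) L=58 W=17 ang=173.0
top0 [200. 206.] c=(597.6,241.3) L=98 W=16 ang=17.9
```

```bash
cat > lanes.py <<'E'
from h import *
import sys
def lanes(tag):
    p,K,V=load(tag); h=cv2.cvtColor(p,cv2.COLOR_RGB2HSV).astype(int)
    ms={"g":(h[...,0]>60)&(h[...,0]<95)&(h[...,1]>90),"y":(h[...,0]>=20)&(h[...,0]<=27)&(h[...,1]>165),"r":((h[...,0]<4)|(h[...,0]>176))&(h[...,1]>185)&(h[...,2]>70)}
    for k,m in ms.items():
        m=m.astype(np.uint8)
        for c in cv2.findContours(m,0,cv2.CHAIN_APPROX_NONE)[0]:
            if cv2.contourArea(c)<20: continue
            P=np.array([ray(K,V,q,.031)[:2] for q in c[:,0]])*1000
            (cx,cy),(w,hh),an=cv2.minAreaRect(P.astype(np.float32))
            if w<hh:w,hh,an=hh,w,an+90
            d=np.array([cx-630.5,cy+162]); 
            if np.hypot(*d)>220: continue
            print(tag,k,c[:,0].mean(0).round(),"c=(%.1f,%.1f) L=%.0f W=%.0f ang=%.1f"%(cx,cy,w,hh,an%180),"r=%.1f az=%.2f"%(np.hypot(*d),np.degrees(np.arctan2(d[1],d[0]))))
if __name__=="__main__":
    for t in sys.argv[1:]: lanes(t)
E
python3 lanes.py top5 scene5
```

```text
top5 g [340. 248.] c=(474.9,-131.5) L=49 W=8 ang=170.7 r=158.6 az=168.91
top5 g [325. 244.] c=(487.1,-92.1) L=51 W=8 ang=154.5 r=159.5 az=154.02
top5 y [384. 238.] c=(498.0,-250.5) L=75 W=13 ang=33.9 r=159.4 az=-146.28
top5 y [396. 228.] c=(525.4,-281.5) L=76 W=12 ang=49.3 r=159.2 az=-131.32
top5 r [356. 249.] c=(472.5,-172.7) L=93 W=11 ang=4.1 r=158.4 az=-176.12
top5 r [371. 245.] c=(479.9,-213.2) L=93 W=10 ang=19.0 r=159.1 az=-161.23
scene5 y [198. 276.] c=(524.6,-281.8) L=76 W=16 ang=48.8 r=159.9 az=-131.49
scene5 y [199. 264.] c=(496.7,-250.3) L=77 W=16 ang=34.8 r=160.3 az=-146.59
scene5 r [212. 245.] c=(470.9,-174.0) L=89 W=9 ang=4.0 r=160.0 az=-175.71
```

Call:
{"fn": "send_rows", "kwargs": {
  "targets": [
    [0.53,6,14,-15,10],
    [0.53,12,28,-30,20],
    [0.53,20,45,-60,30],
    [0.53,26,60,-90,40],
    [0.53,29,66,-120,46.6],
    [0.53,29,66,-140,46.6],
    [0.53,29,66,-150,46.6],
    [0.53,29,66,-150,46.6]
  ]
}}

```text
time: 11.28
ee_pos: [0.4585, 0.1642, 0.0701]
tcp_rot: [-180.0, 0.0, 98.0]
wrist_force: [-0.0, -0.6, 0.4]
opening: 0.0397
```

```bash
cat > st.py <<'E'
from h import *
import sys
t=sys.argv[1]
shot('scene','scene'+t)
o=bot.get_obs(); print({k:np.round(o[k],4) for k in ('time','q','ee_pos','tcp_rot','wrist_force','opening')})
if len(sys.argv)>2:
    x0,y0,x1,y1=map(int,sys.argv[2].split(','))
    p=cv2.imread(f'pics/scene{t}.png'); f=min(780/(x1-x0),580/(y1-y0)); cv2.imwrite(f'pics/v{t}.png',cv2.resize(p[y0:y1,x0:x1],None,fx=f,fy=f,interpolation=cv2.INTER_CUBIC))
E
python3 st.py 6 240,130,360,220; python3 bars.py scene6
```

```text
{'time': np.float64(11.325), 'q': array([ 1.97154e+01, -3.65980e+00, -1.63866e+01,  7.72440e+01,
       -4.10000e-03,  1.17304e+01]), 'ee_pos': array([0.4588, 0.1644, 0.0709]), 'tcp_rot': array([ 1.799707e+02, -1.900000e-03,  9.798500e+01]), 'wrist_force': array([ 0.6221,  0.5945, -0.0222]), 'opening': np.float64(0.0401)}
scene6 [308. 207.] c=(586.0,167.6) L=64 W=24 ang=174.2
scene6 [324. 196.] c=(592.4,245.8) L=106 W=25 ang=16.6
scene6 [280. 189.] c=(454.6,170.1) L=104 W=24 ang=7.4
scene6 [294. 178.] c=(453.6,241.8) L=82 W=26 ang=10.6
scene6 [309. 165.] c=(453.7,329.4) L=64 W=28 ang=170.0
scene6 [323. 153.] c=(452.2,413.2) L=86 W=22 ang=163.9
scene6 [346. 153.] c=(513.8,471.0) L=79 W=30 ang=127.1
```

View pics/v6.png

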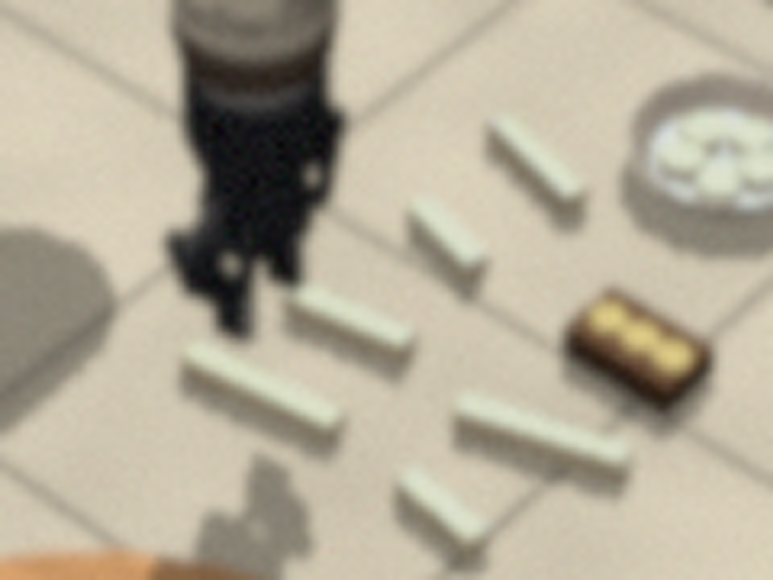

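Call:
{"fn": "send_rows", "kwargs": {
  "targets": [
    [0.53,0,3,-25,0],
    [0.53,0,3,-50,0],
    [0.53,0,3,-63,0],
    [0.53,0,3,-63,0],
    [0.7,0,3,-63,0],
    [0.9,0,3,-63,0],
    [0.95,0,3,-63,0],
    [0.95,0,3,-63,0],
    [0.95,0,3,-63,0]
  ],
  "squeeze": 40
}}

```text
time: 12.45
ee_pos: [0.4594, 0.1679, 0.0086]
tcp_rot: [179.9, -0.0, 98.0]
wrist_force: [-0.8, -1.2, 6.0]
opening: 0.0144
```

Call:
{"fn": "send_rows", "kwargs": {
  "targets": [
    [0.95,0,0,15,0],
    [0.95,0,0,45,0],
    [0.95,0,0,80,0],
    [0.95,0,0,85,0]
  ]
}}

```text
time: 12.95
ee_pos: [0.4599, 0.1681, 0.0957]
tcp_rot: [179.7, -0.1, 98.0]
wrist_force: [0.4, 0.8, -1.0]
opening: 0.0143
```

```bash
python3 st.py 7 240,130,360,220
```

```text
{'time': np.float64(13.0), 'q': array([ 2.00827e+01, -3.99920e+00, -1.40552e+01,  7.97507e+01,
        2.00000e-03,  1.20699e+01]), 'ee_pos': array([0.4595, 0.168 , 0.0947]), 'tcp_rot': array([ 1.798114e+02, -4.240000e-02,  9.801280e+01]), 'wrist_force': array([-0.6335,  0.035 ,  0.2521]), 'opening': np.float64(0.0149)}
```

View pics/v7.png

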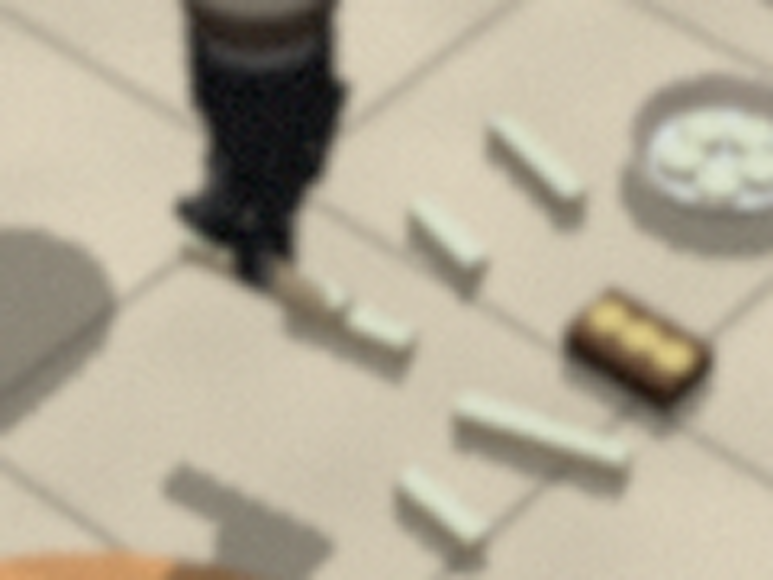

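Call:
{"fn": "send_rows", "kwargs": {
  "targets": [
    [0.95,1,-25,5,0],
    [0.95,2,-70,5,-1],
    [0.95,3,-115,5,-2],
    [0.95,5,-165,5,-3],
    [0.95,7,-215,5,-4.2],
    [0.95,9,-265,5,-4.2],
    [0.95,10,-305,5,-4.2],
    [0.95,11,-330,0,-4.2],
    [0.95,11,-341,0,-4.2],
    [0.95,11,-341,0,-4.2]
  ]
}}

```text
time: 14.25
ee_pos: [0.4693, -0.1733, 0.0919]
tcp_rot: [-179.9, -0.0, 93.8]
wrist_force: [-0.3, -0.2, -1.4]
opening: 0.0148
```

```bash
python3 st.py 8 160,170,350,340
```

```text
{'time': np.float64(14.3), 'q': array([-2.02188e+01, -2.21860e+00, -1.26451e+01,  7.96120e+01,
        1.48000e-02, -2.40309e+01]), 'ee_pos': array([ 0.4694, -0.1728,  0.0921]), 'tcp_rot': array([-1.799709e+02, -2.920000e-02,  9.381210e+01]), 'wrist_force': array([-0.1832,  0.4029, -0.2148]), 'opening': np.float64(0.0144)}
```

View pics/v8.png

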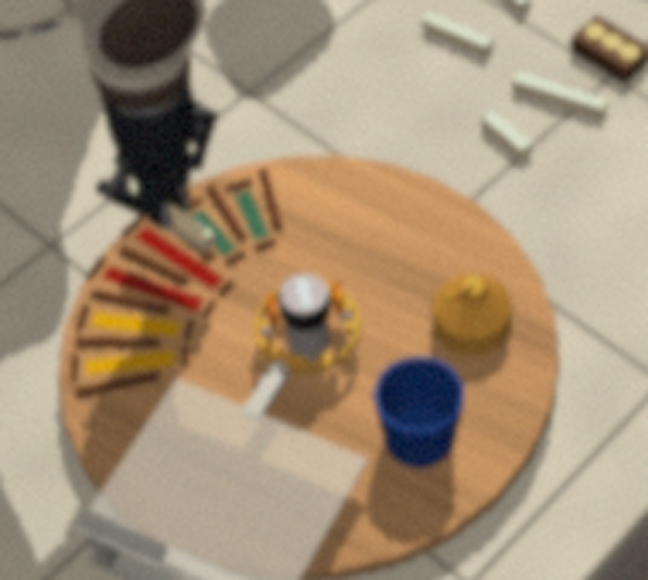

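Call:
{"fn": "send_rows", "kwargs": {
  "targets": [
    [0.95,1,0,-20,0],
    [0.95,1.5,0,-40,0],
    [0.95,1.5,0,-50,0],
    [0.95,1.5,0,-53,0],
    [0.95,1.5,0,-53,0]
  ]
}}

```text
time: 14.92
ee_pos: [0.4713, -0.1731, 0.0398]
tcp_rot: [180.0, 0.0, 93.8]
wrist_force: [-0.0, 0.4, 0.3]
opening: 0.0145
```

Call:
{"fn": "send_rows", "kwargs": {
  "targets": [
    [0.65,0,0,0,0],
    [0.65,0,0,0,0],
    [0.65,0,0,0,0],
    [0.65,0,0,15,0],
    [0.65,0,0,40,0],
    [0.65,0,0,70,0]
  ]
}}

```text
time: 15.68
ee_pos: [0.471, -0.1733, 0.1108]
tcp_rot: [180.0, 0.0, 93.8]
wrist_force: [0.6, -0.4, 0.0]
opening: 0.0301
```

```bash
python3 st.py 9 160,170,350,340
```

```text
{'time': np.float64(15.725), 'q': array([-2.02061e+01, -2.42770e+00, -1.02821e+01,  8.18252e+01,
       -8.00000e-04, -2.40149e+01]), 'ee_pos': array([ 0.4725, -0.1739,  0.1153]), 'tcp_rot': array([1.797076e+02, 1.312000e-01, 9.380850e+01]), 'wrist_force': array([0.8059, 0.9635, 4.0777]), 'opening': np.float64(0.0299)}
```

View pics/v9.png

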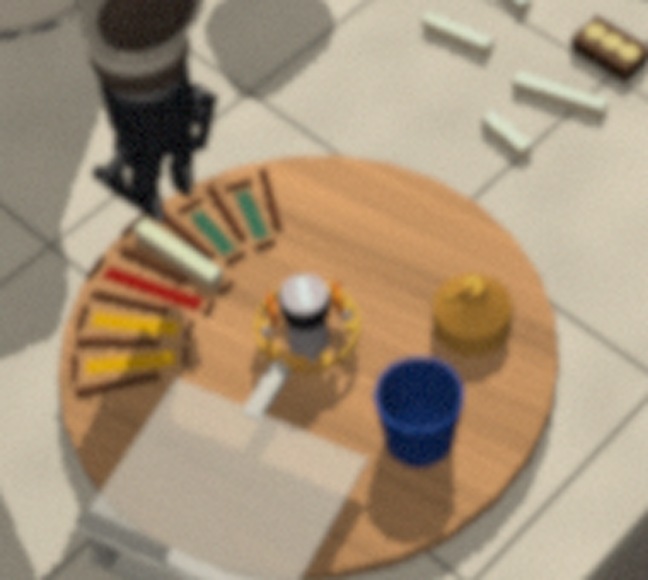

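Call:
{"fn": "send_rows", "kwargs": {
  "targets": [
    [0.6,-1,30,0,1],
    [0.55,-2,75,0,2],
    [0.53,-3,125,0,3],
    [0.53,-5,175,0,4],
    [0.53,-7,225,0,5],
    [0.53,-9,275,0,6],
    [0.53,-11,325,0,7.7],
    [0.53,-13,370,-10,7.7],
    [0.53,-13,403,-30,7.7],
    [0.53,-13,414,-40,7.7]
  ]
}}

```text
time: 16.98
ee_pos: [0.4577, 0.2421, 0.069]
tcp_rot: [-180.0, 0.0, 101.6]
wrist_force: [-0.7, -1.0, -0.4]
opening: 0.0401
```

Call:
{"fn": "send_rows", "kwargs": {
  "targets": [
    [0.53,0,0,0,0],
    [0.53,0,0,0,0]
  ]
}}

```text
time: 17.23
ee_pos: [0.4585, 0.2398, 0.0702]
tcp_rot: [180.0, 0.0, 101.5]
wrist_force: [0.8, 0.1, -0.2]
opening: 0.0398
```

```bash
python3 st.py 10 240,130,360,220; python3 bars.py scene10
```

```text
{'time': np.float64(17.275), 'q': array([ 2.76126e+01,  4.47000e-01, -1.24427e+01,  7.70482e+01,
       -1.08000e-02,  1.61690e+01]), 'ee_pos': array([0.4586, 0.2398, 0.0702]), 'tcp_rot': array([ 1.799373e+02, -6.900000e-03,  1.014436e+02]), 'wrist_force': array([0.9059, 0.0396, 0.5191]), 'opening': np.float64(0.0401)}
scene10 [308. 208.] c=(586.0,167.0) L=64 W=23 ang=173.0
scene10 [324. 196.] c=(591.6,245.5) L=104 W=25 ang=16.6
scene10 [293. 178.] c=(454.5,242.9) L=80 W=27 ang=10.6
scene10 [308. 165.] c=(453.5,328.6) L=68 W=22 ang=165.6
scene10 [346. 154.] c=(515.5,468.7) L=73 W=30 ang=127.1
scene10 [323. 153.] c=(452.2,413.3) L=86 W=22 ang=163.9
```

View pics/v10.png

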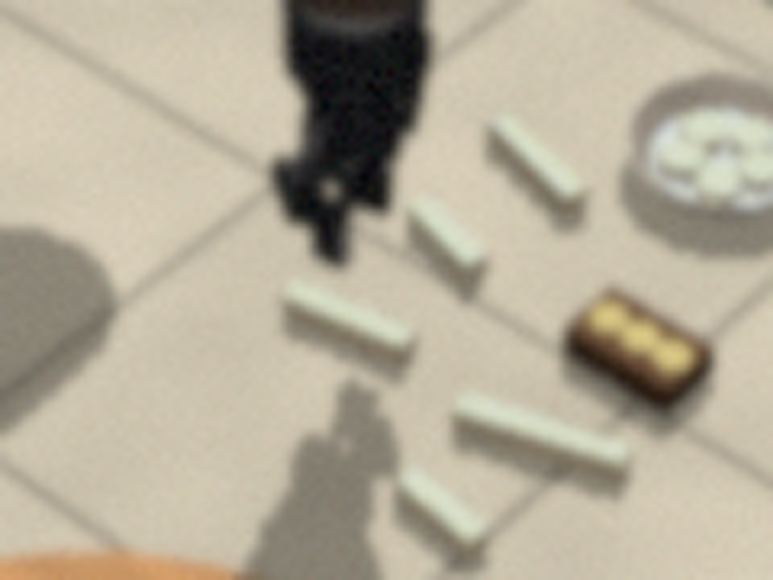

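Aligned over the first yellow bar; grasp it and carry it to its lane.

Call:
{"fn": "send_rows", "kwargs": {
  "targets": [
    [0.53,0,1,-25,0],
    [0.53,0,1,-50,0],
    [0.53,0,1,-62,0],
    [0.53,0,1,-62,0],
    [0.8,0,1,-62,0],
    [0.95,0,1,-62,0],
    [0.95,0,1,-62,0],
    [0.95,0,1,-62,0],
    [0.95,0,1,-40,0],
    [0.95,0,1,15,0]
  ]
}}

```text
time: 18.52
ee_pos: [0.4566, 0.2409, 0.0831]
tcp_rot: [-179.7, 0.1, 101.5]
wrist_force: [0.6, 0.6, -0.3]
opening: 0.0145
```

Call:
{"fn": "send_rows", "kwargs": {
  "targets": [
    [0.95,2,-30,10,2],
    [0.95,4,-80,10,4],
    [0.95,8,-130,10,7],
    [0.95,12,-180,10,10],
    [0.95,16,-230,10,13],
    [0.95,20,-280,10,16],
    [0.95,24,-330,10,19],
    [0.95,28,-380,10,22.1],
    [0.95,32,-425,10,22.1],
    [0.95,36,-460,10,22.1]
  ]
}}

```text
time: 19.77
ee_pos: [0.4941, -0.2202, 0.0946]
tcp_rot: [180.0, 0.0, 123.6]
wrist_force: [0.2, 0.4, -0.1]
opening: 0.0146
```

Call:
{"fn": "send_rows", "kwargs": {
  "targets": [
    [0.95,2,-25,-5,0],
    [0.95,2,-31,-5,0],
    [0.95,2,-31,-5,0]
  ]
}}

```text
time: 20.15
ee_pos: [0.496, -0.2491, 0.0894]
tcp_rot: [180.0, -0.0, 123.6]
wrist_force: [-0.8, -0.2, -0.1]
opening: 0.0144
```

```bash
python3 st.py 11 160,170,350,340
```

```text
{'time': np.float64(20.2), 'q': array([-2.66379e+01,  5.23540e+00, -5.31700e+00,  7.94479e+01,
        1.23000e-02, -6.02693e+01]), 'ee_pos': array([ 0.4961, -0.2488,  0.0895]), 'tcp_rot': array([ 1.799894e+02, -6.300000e-03,  1.236313e+02]), 'wrist_force': array([-0.7307,  0.4217,  0.0562]), 'opening': np.float64(0.0147)}
```

View pics/v11.png

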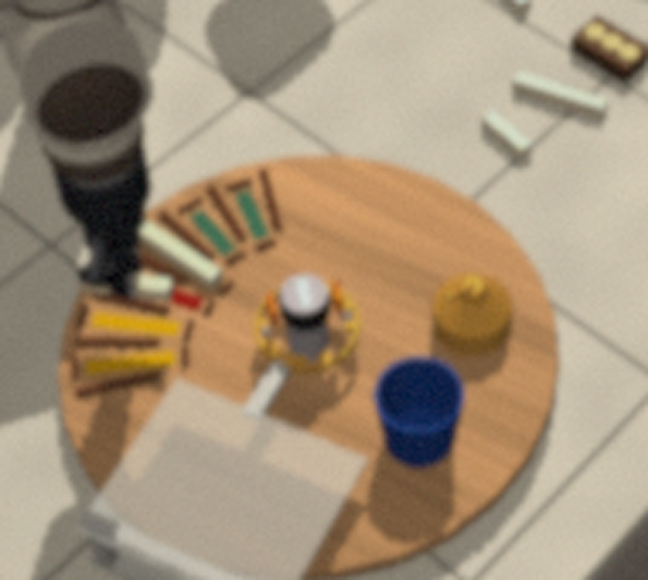

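Call:
{"fn": "send_rows", "kwargs": {
  "targets": [
    [0.95,1,-1.5,-20,0],
    [0.95,1,-1.5,-38,0],
    [0.95,1,-1.5,-48,0],
    [0.95,1,-1.5,-50,0],
    [0.95,1,-1.5,-50,0],
    [0.65,1,-1.5,-50,0],
    [0.65,1,-1.5,-50,0],
    [0.65,1,-1.5,-50,0],
    [0.65,1,-1.5,-35,0],
    [0.65,1,-1.5,0,0]
  ]
}}

```text
time: 21.45
ee_pos: [0.4963, -0.2505, 0.0894]
tcp_rot: [-179.9, -0.1, 123.6]
wrist_force: [-0.1, -0.9, 0.6]
opening: 0.0301
```

Call:
{"fn": "send_rows", "kwargs": {
  "targets": [
    [0.65,0,30,30,0],
    [0.65,0,60,30,0],
    [0.65,0,60,30,0]
  ]
}}

```text
time: 21.82
ee_pos: [0.4975, -0.1897, 0.1209]
tcp_rot: [179.9, 0.1, 123.7]
wrist_force: [-0.1, 0.1, -1.2]
opening: 0.03
```

```bash
python3 st.py 12 160,170,350,340; python3 bars.py scene12
```

```text
{'time': np.float64(21.875), 'q': array([-2.09542e+01,  1.75560e+00, -5.55660e+00,  8.26092e+01,
       -9.90000e-03, -5.46487e+01]), 'ee_pos': array([ 0.4974, -0.1905,  0.1204]), 'tcp_rot': array([1.799626e+02, 6.990000e-02, 1.236944e+02]), 'wrist_force': array([-0.347 , -0.4387,  0.7525]), 'opening': np.float64(0.03)}
scene12 [308. 208.] c=(586.0,167.3) L=64 W=25 ang=167.8
scene12 [324. 196.] c=(592.2,246.1) L=102 W=27 ang=18.2
scene12 [309. 165.] c=(453.5,328.5) L=64 W=22 ang=165.2
scene12 [346. 154.] c=(517.1,466.7) L=78 W=30 ang=127.1
scene12 [323. 153.] c=(453.2,413.0) L=84 W=22 ang=163.9
```

View pics/v12.png

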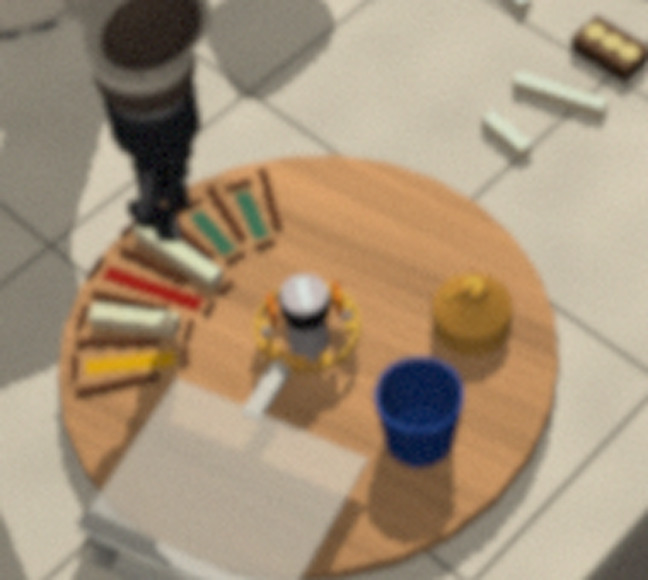

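Call:
{"fn": "send_rows", "kwargs": {
  "targets": [
    [0.6,-3,40,0,-4],
    [0.55,-6,95,0,-8],
    [0.53,-10,150,0,-12],
    [0.53,-14,205,0,-16],
    [0.53,-18,260,0,-21],
    [0.53,-22,315,0,-26],
    [0.53,-26,370,0,-31],
    [0.53,-30,425,0,-36],
    [0.53,-34,480,-10,-41],
    [0.53,-38,535,-20,-46]
  ]
}}

```text
time: 23.12
ee_pos: [0.4596, 0.3455, 0.0993]
tcp_rot: [180.0, -0.0, 77.4]
wrist_force: [1.1, -0.3, 1.1]
opening: 0.0399
```

Call:
{"fn": "send_rows", "kwargs": {
  "targets": [
    [0.53,-3,50,-20,-3.7],
    [0.53,-4,67,-30,-3.7],
    [0.53,-4,67,-30,-3.7],
    [0.53,-4,67,-30,-3.7]
  ]
}}

```text
time: 23.62
ee_pos: [0.4558, 0.41, 0.07]
tcp_rot: [180.0, -0.0, 73.9]
wrist_force: [0.6, 0.3, -0.2]
opening: 0.0404
```

```bash
python3 st.py 13 240,130,360,220; python3 bars.py scene13
```

```text
{'time': np.float64(23.675), 'q': array([ 4.19718e+01,  1.33940e+01,  1.77430e+00,  7.83313e+01,
       -1.49000e-02,  5.81242e+01]), 'ee_pos': array([0.4559, 0.41  , 0.0702]), 'tcp_rot': array([ 1.799615e+02, -3.380000e-02,  7.384770e+01]), 'wrist_force': array([-0.1191, -0.2507,  0.2522]), 'opening': np.float64(0.0401)}
scene13 [334. 199.] c=(627.8,258.2) L=30 W=23 ang=178.2
scene13 [308. 165.] c=(452.5,328.9) L=66 W=22 ang=165.6
scene13 [323. 153.] c=(452.2,413.2) L=82 W=22 ang=163.9
scene13 [346. 154.] c=(513.9,470.9) L=79 W=30 ang=127.1
```

View pics/v13.png

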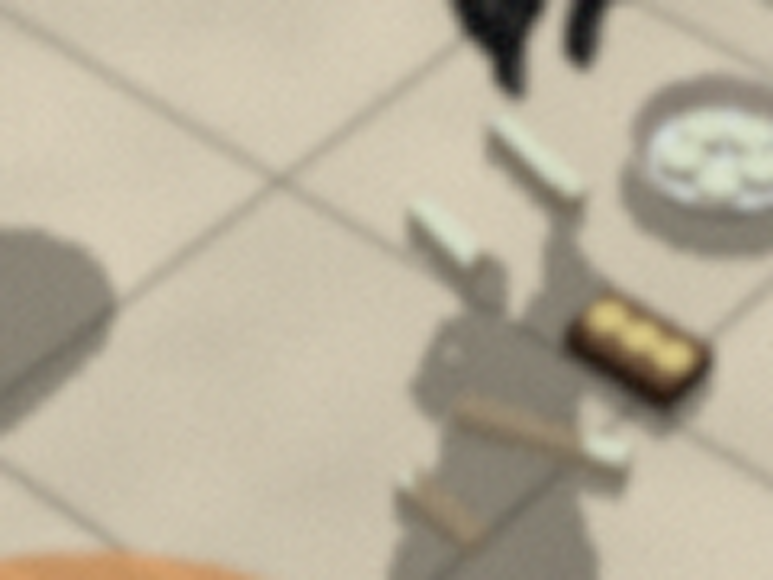

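```bash
python3 -c "
from h import *
p,K,V=load('top0')
for z in (.005,.02): print(ray(K,V,(110.5,229.5),z),ray(K,V,(89,229.5),z),ray(K,V,(131.5,229.5),z))
y=np.radians(73.85)
for s in (28.5,35):
  print([ (455.5+s*np.cos(y)+t*np.sin(y),411+s*np.sin(y)-t*np.cos(y)) for t in(11,-11)])
"
```

```text
[0.54073358 0.48657404 0.005     ] [0.54215569 0.54514751 0.005     ] [0.53934535 0.42939622 0.005     ]
[0.53955169 0.48149587 0.02      ] [0.54095823 0.53942791 0.02      ] [0.53817867 0.4249442  0.02      ]
[(np.float64(473.9932647314206), np.float64(435.3156155499628)), (np.float64(452.86145544684473), np.float64(441.4349812328021))]
[(np.float64(475.80125913771406), np.float64(441.5591046567693)), (np.float64(454.6694498531382), np.float64(447.6784703396086))]
```

Call:
{"fn": "send_rows", "kwargs": {
  "targets": [
    [0.6,0,1,-25,0],
    [0.6,0,1,-50,0],
    [0.6,0,1,-62,0],
    [0.6,0,1,-62,0],
    [0.8,0,1,-62,0],
    [0.95,0,1,-62,0],
    [0.95,0,1,-62,0],
    [0.95,0,1,-62,0],
    [0.95,0,1,-40,0],
    [0.95,0,1,15,0]
  ]
}}

```text
time: 24.92
ee_pos: [0.4538, 0.4111, 0.0826]
tcp_rot: [-179.8, 0.2, 73.9]
wrist_force: [1.4, 0.5, -0.3]
opening: 0.0143
```

```bash
python3 st.py 14 240,100,360,190
```

```text
{'time': np.float64(24.975), 'q': array([4.21756e+01, 1.30519e+01, 3.87400e+00, 8.04111e+01, 3.20000e-03,
       5.82502e+01]), 'ee_pos': array([0.4564, 0.4135, 0.0928]), 'tcp_rot': array([179.7865,  -0.3512,  73.9261]), 'wrist_force': array([ 0.2096, -0.6246,  5.4341]), 'opening': np.float64(0.0146)}
```

View pics/v14.png

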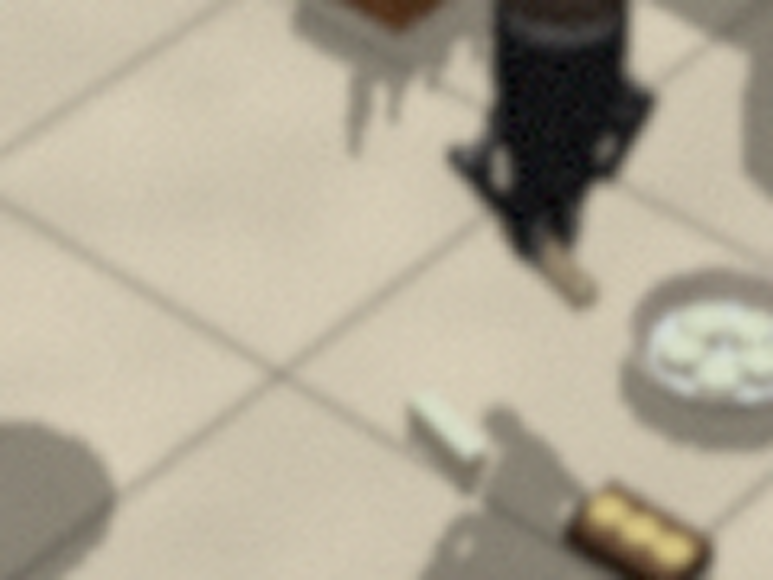

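```bash
python3 -c "
from h import *
p,K,V=load('scene12')
f=648/190
for u in ((180,383),(90,522),(368,455)): print(ray(K,V,(160+u[0]/f,170+u[1]/f),.067))
p,K,V=load('top5')
for u in ((376,139),(393,203),(452,187)): print(ray(K,V,u,.067))
"
```

```text
[ 0.59643016 -0.27998946  0.067     ]
[ 0.63938769 -0.41912673  0.067     ]
[ 0.76526076 -0.22426992  0.067     ]
[ 0.75810517 -0.23309987  0.067     ]
[ 0.58703596 -0.26952674  0.067     ]
[ 0.62524405 -0.42513046  0.067     ]
```

Call:
{"fn": "send_rows", "kwargs": {
  "targets": [
    [0.95,4,-30,10,3],
    [0.95,8,-80,10,8],
    [0.95,12,-130,10,13],
    [0.95,16,-185,10,18],
    [0.95,20,-240,10,23],
    [0.95,24,-295,10,28],
    [0.95,28,-350,10,33],
    [0.95,32,-405,10,38],
    [0.95,36,-460,10,43],
    [0.95,40,-515,10,48]
  ]
}}

```text
time: 26.22
ee_pos: [0.4952, -0.1047, 0.0948]
tcp_rot: [179.9, 0.1, 122.1]
wrist_force: [1.5, -0.1, -0.2]
opening: 0.0143
```

Call:
{"fn": "send_rows", "kwargs": {
  "targets": [
    [0.95,8,-50,0,5],
    [0.95,16,-100,0,10],
    [0.95,22,-140,0,15],
    [0.95,28,-168,0,16.6],
    [0.95,29,-178,0,16.6],
    [0.95,29,-178,0,16.6],
    [0.95,29,-178,0,16.6]
  ]
}}

```text
time: 27.1
ee_pos: [0.5241, -0.2799, 0.0945]
tcp_rot: [180.0, -0.0, 138.5]
wrist_force: [0.2, 0.0, -0.3]
opening: 0.0143
```

```bash
python3 st.py 15 160,170,350,340
```

```text
{'time': np.float64(27.15), 'q': array([-2.81016e+01,  1.04746e+01,  1.05560e+00,  8.05766e+01,
        8.80000e-03, -7.66639e+01]), 'ee_pos': array([ 0.5241, -0.2798,  0.0945]), 'tcp_rot': array([1.799904e+02, 2.300000e-03, 1.385623e+02]), 'wrist_force': array([-0.7196, -0.3034, -1.0662]), 'opening': np.float64(0.0145)}
```

View pics/v15.png

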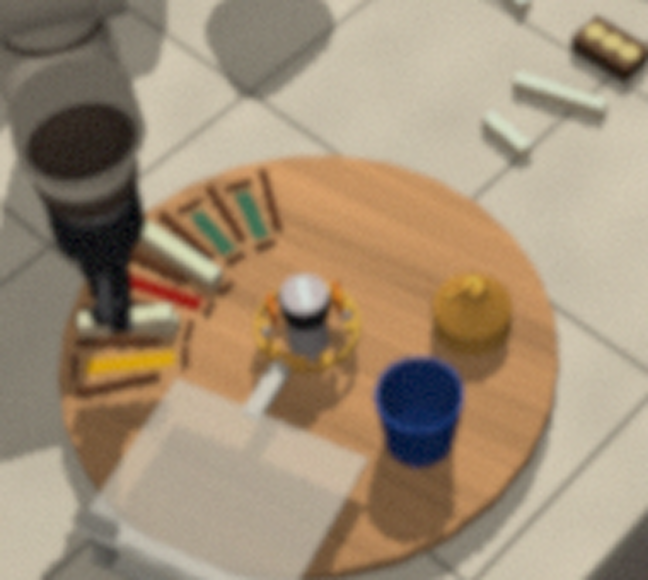

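Call:
{"fn": "send_rows", "kwargs": {
  "targets": [
    [0.95,0.5,-2,-20,0],
    [0.95,0.5,-2,-42,0],
    [0.95,0.5,-2,-53,0],
    [0.95,0.5,-2,-55,0],
    [0.95,0.5,-2,-55,0],
    [0.65,0.5,-2,-55,0],
    [0.65,0.5,-2,-55,0],
    [0.65,0.5,-2,-55,0],
    [0.65,0.5,-2,-40,0],
    [0.65,0.5,-2,0,0]
  ]
}}

```text
time: 28.4
ee_pos: [0.5236, -0.2823, 0.094]
tcp_rot: [-180.0, -0.2, 138.5]
wrist_force: [0.8, 0.7, 0.4]
opening: 0.0302
```

Call:
{"fn": "send_rows", "kwargs": {
  "targets": [
    [0.6,-10,40,20,-8],
    [0.53,-20,95,20,-16],
    [0.53,-20,150,20,-24],
    [0.53,-20,200,20,-32],
    [0.53,-20,200,20,-32]
  ]
}}

```text
time: 29.02
ee_pos: [0.5048, -0.0802, 0.1158]
tcp_rot: [179.9, 0.0, 106.6]
wrist_force: [0.2, -0.2, 0.5]
opening: 0.0399
```

```bash
python3 st.py 16 160,170,350,340; python3 bars.py scene16
```

```text
{'time': np.float64(29.075), 'q': array([-9.19100e+00, -1.10100e+00, -8.95620e+00,  8.20527e+01,
       -7.70000e-03, -2.59064e+01]), 'ee_pos': array([ 0.5049, -0.0817,  0.1156]), 'tcp_rot': array([1.799205e+02, 4.720000e-02, 1.067154e+02]), 'wrist_force': array([-0.3673,  0.84  , -0.2962]), 'opening': np.float64(0.0403)}
scene16 [308. 208.] c=(587.1,166.6) L=67 W=23 ang=172.6
scene16 [324. 196.] c=(591.8,245.0) L=104 W=26 ang=18.9
scene16 [309. 165.] c=(452.7,330.4) L=66 W=25 ang=165.6
scene16 [346. 154.] c=(517.1,466.5) L=79 W=30 ang=127.1
```

View pics/v16.png

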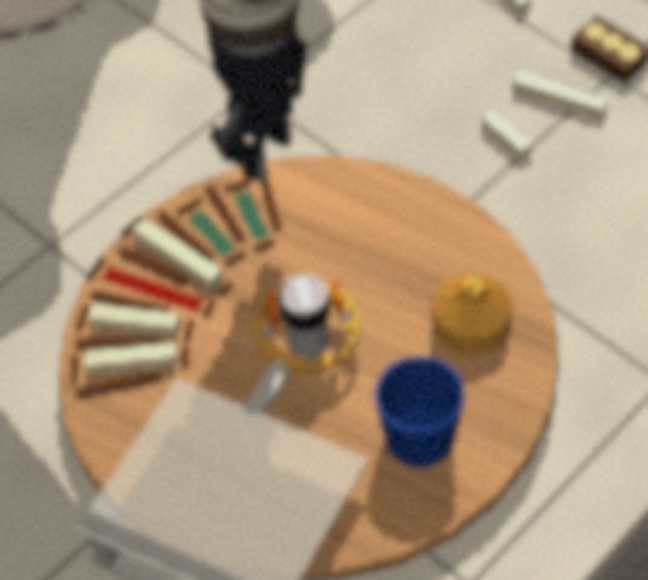

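Call:
{"fn": "send_rows", "kwargs": {
  "targets": [
    [0.53,8,30,0,0],
    [0.53,20,75,0,0],
    [0.53,33,120,0,1.2],
    [0.53,46,165,0,1.2],
    [0.53,58,210,0,1.2],
    [0.53,71,255,0,1.2],
    [0.53,84,300,-20,1.2],
    [0.53,90,325,-45,1.2],
    [0.53,90,325,-45,1.2],
    [0.53,90,325,-45,1.2]
  ]
}}

```text
time: 30.32
ee_pos: [0.5952, 0.2409, 0.0701]
tcp_rot: [180.0, 0.0, 107.7]
wrist_force: [-0.2, -0.0, 0.3]
opening: 0.0401
```

```bash
python3 st.py 17 240,130,360,220; python3 bars.py scene17
```

```text
{'time': np.float64(30.375), 'q': array([ 2.20374e+01,  1.73459e+01,  6.61070e+00,  7.91931e+01,
       -1.70000e-02,  4.37030e+00]), 'ee_pos': array([0.5953, 0.2409, 0.0705]), 'tcp_rot': array([1.799273e+02, 1.150000e-02, 1.076670e+02]), 'wrist_force': array([-0.5969, -0.9737,  0.0173]), 'opening': np.float64(0.0397)}
scene17 [308. 208.] c=(586.6,167.8) L=63 W=24 ang=172.2
scene17 [324. 196.] c=(592.9,246.0) L=104 W=25 ang=16.6
scene17 [308. 165.] c=(454.1,326.8) L=66 W=25 ang=165.2
scene17 [346. 153.] c=(513.8,471.0) L=79 W=30 ang=127.1
```

View pics/v17.png

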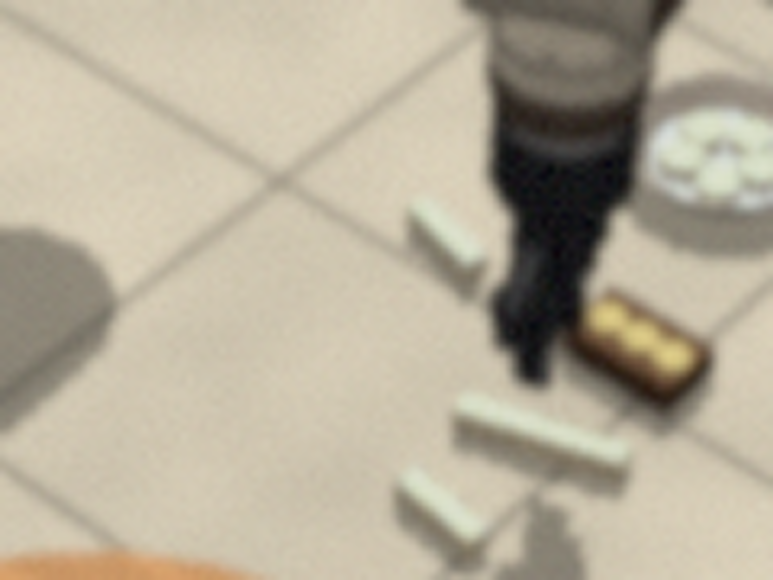

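Call:
{"fn": "send_rows", "kwargs": {
  "targets": [
    [0.6,0,2,-25,0],
    [0.6,0,2,-50,0],
    [0.6,0,2,-62,0],
    [0.6,0,2,-62,0],
    [0.8,0,2,-62,0],
    [0.95,0,2,-62,0],
    [0.95,0,2,-62,0],
    [0.95,0,2,-62,0],
    [0.95,0,2,-40,0],
    [0.95,0,2,15,0]
  ]
}}

```text
time: 31.62
ee_pos: [0.593, 0.2436, 0.0825]
tcp_rot: [-179.7, 0.0, 107.7]
wrist_force: [0.9, 0.4, 0.3]
opening: 0.0144
```

```bash
python3 st.py 18 240,130,360,220
```

```text
{'time': np.float64(31.675), 'q': array([2.23305e+01, 1.70138e+01, 8.68500e+00, 8.12598e+01, 1.20000e-03,
       4.60810e+00]), 'ee_pos': array([0.5962, 0.2449, 0.093 ]), 'tcp_rot': array([ 1.795900e+02, -3.430000e-02,  1.077226e+02]), 'wrist_force': array([0.8182, 0.7852, 7.029 ]), 'opening': np.float64(0.0142)}
```

View pics/v18.png

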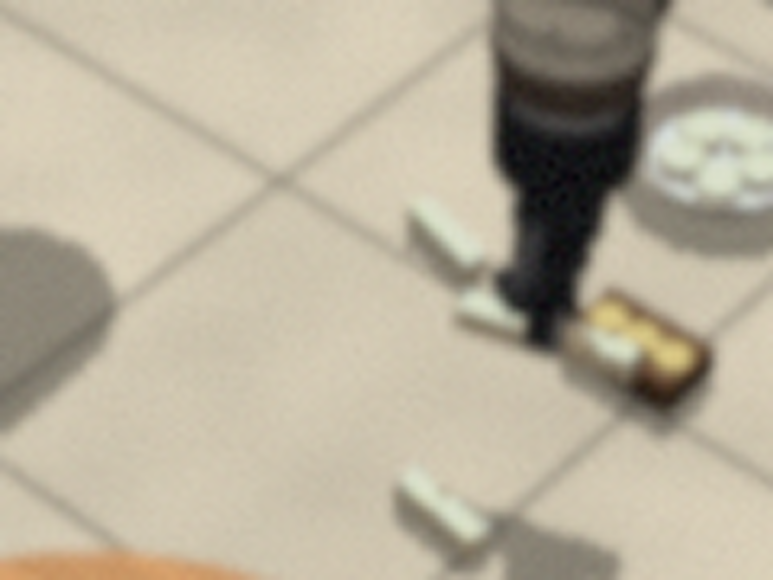

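Call:
{"fn": "send_rows", "kwargs": {
  "targets": [
    [0.95,-8,-30,10,0],
    [0.95,-20,-78,10,0],
    [0.95,-32,-126,10,0],
    [0.95,-44,-174,10,1],
    [0.95,-56,-222,10,1],
    [0.95,-68,-270,10,1],
    [0.95,-80,-318,10,1],
    [0.95,-92,-366,10,1],
    [0.95,-104,-412,10,1],
    [0.95,-112,-443,10,1]
  ]
}}

```text
time: 32.92
ee_pos: [0.4821, -0.2007, 0.0948]
tcp_rot: [180.0, 0.0, 108.7]
wrist_force: [0.4, 0.2, 0.0]
opening: 0.0144
```

Call:
{"fn": "send_rows", "kwargs": {
  "targets": [
    [0.95,-4,-14,0,0],
    [0.95,-4,-14,0,0],
    [0.95,-4,-14,0,0]
  ]
}}

```text
time: 33.3
ee_pos: [0.4789, -0.212, 0.0943]
tcp_rot: [180.0, -0.0, 108.8]
wrist_force: [0.2, 0.2, -0.0]
opening: 0.0146
```

```bash
python3 st.py 19 160,170,350,340
```

```text
{'time': np.float64(33.35), 'q': array([-2.38697e+01,  9.16200e-01, -9.29480e+00,  7.97891e+01,
        1.38000e-02, -4.26553e+01]), 'ee_pos': array([ 0.4789, -0.2119,  0.0943]), 'tcp_rot': array([ 1.799907e+02, -1.020000e-02,  1.087856e+02]), 'wrist_force': array([0.2038, 0.6502, 1.17  ]), 'opening': np.float64(0.015)}
```

View pics/v19.png

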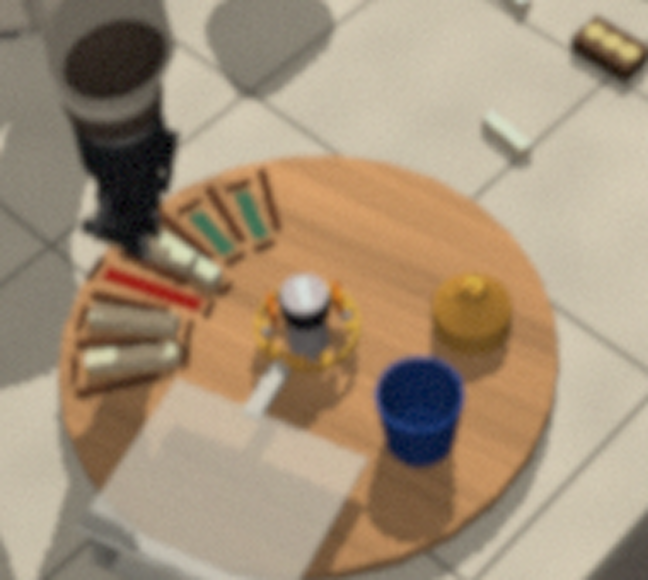

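Call:
{"fn": "send_rows", "kwargs": {
  "targets": [
    [0.95,0,-1.5,-20,0],
    [0.95,0,-1.5,-42,0],
    [0.95,0,-1.5,-53,0],
    [0.95,0,-1.5,-55,0],
    [0.95,0,-1.5,-55,0],
    [0.73,0,-1.5,-55,0],
    [0.73,0,-1.5,-55,0],
    [0.73,0,-1.5,-55,0],
    [0.73,0,-1.5,-40,0],
    [0.73,0,-1.5,0,0]
  ]
}}

```text
time: 34.6
ee_pos: [0.4776, -0.2139, 0.0942]
tcp_rot: [-179.9, -0.1, 108.7]
wrist_force: [0.6, -0.6, 0.4]
opening: 0.0233
```

Call:
{"fn": "send_rows", "kwargs": {
  "targets": [
    [0.6,0,40,20,-6],
    [0.53,0,90,20,-12],
    [0.53,0,140,20,-18],
    [0.53,0,180,20,-24],
    [0.53,0,180,20,-24]
  ]
}}

```text
time: 35.22
ee_pos: [0.4788, -0.0323, 0.1156]
tcp_rot: [179.9, -0.0, 84.9]
wrist_force: [0.5, -1.1, 0.1]
opening: 0.0399
```

```bash
python3 st.py 20 160,170,350,340; python3 bars.py scene20
```

```text
{'time': np.float64(35.275), 'q': array([-3.99980e+00, -5.39870e+00, -1.30784e+01,  8.22472e+01,
       -1.07000e-02,  1.11000e+00]), 'ee_pos': array([ 0.4788, -0.0335,  0.1154]), 'tcp_rot': array([1.799267e+02, 9.300000e-03, 8.489010e+01]), 'wrist_force': array([ 0.1053,  0.5125, -0.4396]), 'opening': np.float64(0.0402)}
scene20 [308. 208.] c=(586.0,167.3) L=64 W=25 ang=167.8
scene20 [309. 165.] c=(452.8,330.4) L=66 W=25 ang=165.6
scene20 [346. 154.] c=(513.9,470.9) L=79 W=30 ang=127.1
```

View pics/v20.png

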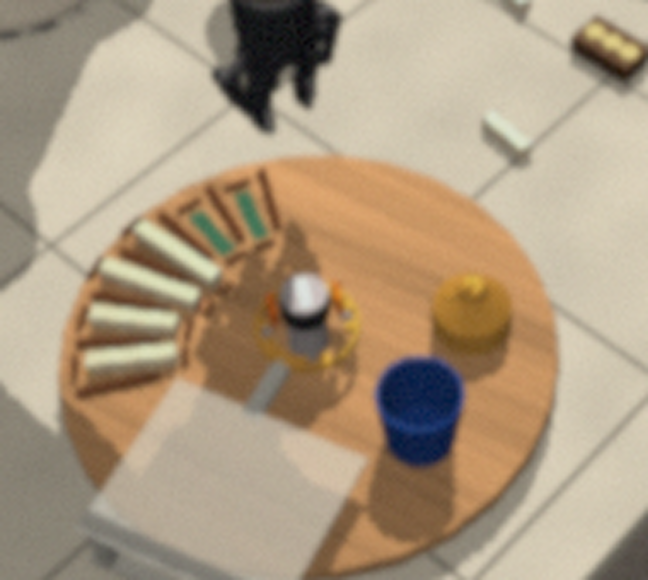

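Call:
{"fn": "send_rows", "kwargs": {
  "targets": [
    [0.53,15,30,0,0],
    [0.53,38,70,0,0],
    [0.53,62,112,0,-3],
    [0.53,86,155,-10,-3],
    [0.53,105,188,-30,-3],
    [0.53,110,199,-45,-3],
    [0.53,110,199,-45,-3],
    [0.53,110,199,-45,-3]
  ]
}}

```text
time: 36.28
ee_pos: [0.5886, 0.1633, 0.0702]
tcp_rot: [180.0, 0.0, 81.7]
wrist_force: [-0.3, -1.1, -0.3]
opening: 0.0401
```

```bash
python3 st.py 21 240,130,360,220; python3 bars.py scene21
```

```text
{'time': np.float64(36.325), 'q': array([ 1.55186e+01,  1.30883e+01,  1.43790e+00,  7.82862e+01,
       -1.23000e-02,  2.38706e+01]), 'ee_pos': array([0.5888, 0.1634, 0.0705]), 'tcp_rot': array([ 1.79937e+02, -1.44000e-02,  8.16480e+01]), 'wrist_force': array([-1.1625, -0.5582,  0.862 ]), 'opening': np.float64(0.04)}
scene21 [308. 208.] c=(587.2,167.4) L=62 W=24 ang=173.0
scene21 [346. 153.] c=(513.8,471.0) L=79 W=30 ang=127.1
```

View pics/v21.png

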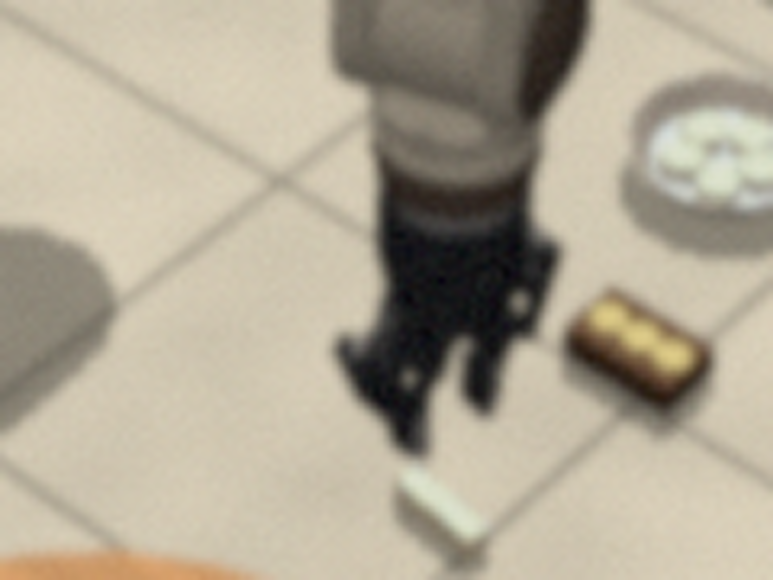

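Call:
{"fn": "send_rows", "kwargs": {
  "targets": [
    [0.6,1,2,-25,1],
    [0.6,1,2,-50,1],
    [0.6,1,2,-62,1],
    [0.6,1,2,-62,1],
    [0.8,1,2,-62,1],
    [0.95,1,2,-62,1],
    [0.95,1,2,-62,1],
    [0.95,1,2,-62,1],
    [0.95,1,2,-40,1],
    [0.95,1,2,15,1]
  ]
}}

```text
time: 37.58
ee_pos: [0.588, 0.1662, 0.0828]
tcp_rot: [-179.7, 0.1, 82.7]
wrist_force: [0.7, 1.1, 0.4]
opening: 0.0144
```

```bash
python3 st.py 22 240,130,360,220; python3 bars.py scene22
```

```text
{'time': np.float64(37.625), 'q': array([1.57896e+01, 1.28689e+01, 3.66970e+00, 8.03815e+01, 1.10000e-03,
       2.30684e+01]), 'ee_pos': array([0.5914, 0.1672, 0.093 ]), 'tcp_rot': array([ 1.796146e+02, -1.653000e-01,  8.272180e+01]), 'wrist_force': array([ 1.1188, -0.1674,  7.347 ]), 'opening': np.float64(0.0148)}
scene22 [346. 153.] c=(513.8,471.0) L=79 W=30 ang=127.1
```

View pics/v22.png

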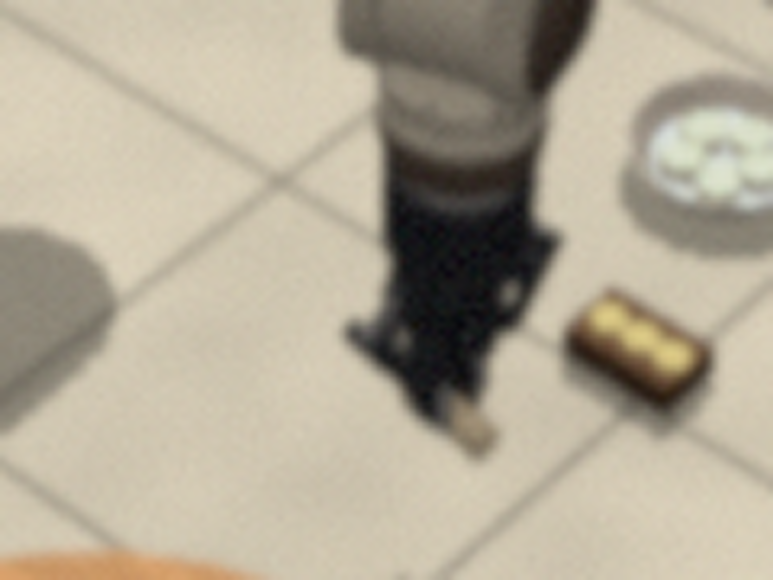

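Call:
{"fn": "send_rows", "kwargs": {
  "targets": [
    [0.95,-12,-30,10,0],
    [0.95,-30,-75,10,-2],
    [0.95,-48,-120,10,-3.9],
    [0.95,-66,-165,10,-3.9],
    [0.95,-84,-210,10,-3.9],
    [0.95,-102,-255,10,-3.9],
    [0.95,-113,-287,10,-3.9],
    [0.95,-116,-298,10,-3.9],
    [0.95,-116,-298,10,-3.9],
    [0.95,-116,-298,10,-3.9]
  ]
}}

```text
time: 38.88
ee_pos: [0.474, -0.1305, 0.0943]
tcp_rot: [180.0, -0.0, 78.9]
wrist_force: [-0.6, 1.4, -0.0]
opening: 0.0148
```

```bash
python3 st.py 23 160,130,350,300; python3 bars.py scene23
```

```text
{'time': np.float64(38.925), 'q': array([-1.53894e+01, -3.47340e+00, -1.36112e+01,  7.98628e+01,
        1.29000e-02, -4.27690e+00]), 'ee_pos': array([ 0.474 , -0.1304,  0.0942]), 'tcp_rot': array([ 1.799996e+02, -1.290000e-02,  7.888750e+01]), 'wrist_force': array([-0.8737,  0.3353,  0.7504]), 'opening': np.float64(0.0147)}
scene23 [308. 165.] c=(452.5,328.8) L=66 W=22 ang=165.2
scene23 [346. 153.] c=(513.8,471.0) L=79 W=30 ang=127.1
```

View pics/v23.png

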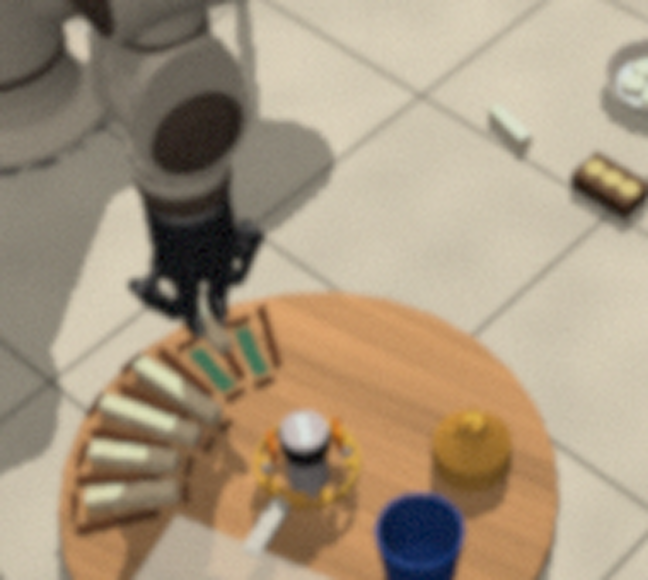

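Call:
{"fn": "send_rows", "kwargs": {
  "targets": [
    [0.95,0,-0.5,-20,0],
    [0.95,0,-0.5,-42,0],
    [0.95,0,-0.5,-53,0],
    [0.95,0,-0.5,-55,0],
    [0.95,0,-0.5,-55,0],
    [0.73,0,-0.5,-55,0],
    [0.73,0,-0.5,-55,0],
    [0.73,0,-0.5,-55,0],
    [0.73,0,-0.5,-40,0],
    [0.73,0,-0.5,0,0]
  ]
}}

```text
time: 40.17
ee_pos: [0.4725, -0.1316, 0.0942]
tcp_rot: [-179.8, -0.0, 78.8]
wrist_force: [0.1, -0.1, 0.1]
opening: 0.0233
```

Call:
{"fn": "send_rows", "kwargs": {
  "targets": [
    [0.6,-3,40,20,-1],
    [0.53,-6,95,20,-2],
    [0.53,-9,150,20,-3],
    [0.53,-12,205,20,-4],
    [0.53,-14,260,20,-4],
    [0.53,-16,315,20,-4],
    [0.53,-18,370,20,-4],
    [0.53,-18,425,0,-4],
    [0.53,-18,455,-20,-4],
    [0.53,-18,460,-25,-4]
  ]
}}

```text
time: 41.42
ee_pos: [0.4548, 0.3295, 0.0686]
tcp_rot: [-179.9, 0.1, 74.9]
wrist_force: [-0.0, -1.2, -0.3]
opening: 0.0399
```

Call:
{"fn": "send_rows", "kwargs": {
  "targets": [
    [0.53,0,0,0,0],
    [0.53,0,0,0,0]
  ]
}}

```text
time: 41.68
ee_pos: [0.4561, 0.3274, 0.0705]
tcp_rot: [179.9, -0.1, 74.8]
wrist_force: [-0.3, 0.7, 0.1]
opening: 0.0396
```

```bash
python3 st.py 24 160,130,350,300; python3 bars.py scene24
```

```text
{'time': np.float64(41.725), 'q': array([ 3.56698e+01,  6.38190e+00, -6.19360e+00,  7.73425e+01,
       -6.90000e-03,  5.09309e+01]), 'ee_pos': array([0.4562, 0.3274, 0.0705]), 'tcp_rot': array([ 1.799429e+02, -5.930000e-02,  7.473890e+01]), 'wrist_force': array([0.218 , 0.0411, 0.2387]), 'opening': np.float64(0.0401)}
scene24 [308. 165.] c=(452.4,328.9) L=66 W=22 ang=165.6
scene24 [346. 153.] c=(515.3,468.9) L=84 W=30 ang=127.1
```

View pics/v24.png

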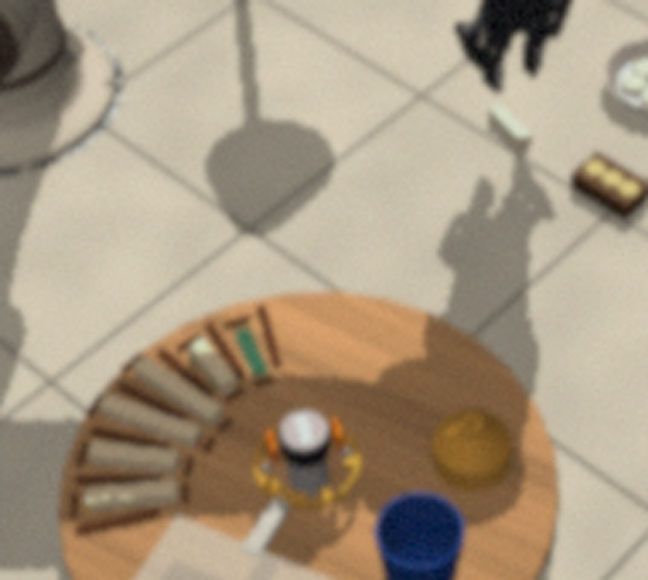

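Call:
{"fn": "send_rows", "kwargs": {
  "targets": [
    [0.6,0,1,-25,0],
    [0.6,0,1,-50,0],
    [0.6,0,1,-62,0],
    [0.6,0,1,-62,0],
    [0.8,0,1,-62,0],
    [0.95,0,1,-62,0],
    [0.95,0,1,-62,0],
    [0.95,0,1,-62,0],
    [0.95,0,1,-40,0],
    [0.95,0,1,15,0]
  ]
}}

```text
time: 42.98
ee_pos: [0.4542, 0.3283, 0.0829]
tcp_rot: [-179.8, 0.2, 74.8]
wrist_force: [0.7, 0.5, -0.2]
opening: 0.0146
```

Call:
{"fn": "send_rows", "kwargs": {
  "targets": [
    [0.95,2,-30,10,-1],
    [0.95,5,-78,10,-3],
    [0.95,8,-126,10,-5],
    [0.95,12,-174,10,-7],
    [0.95,16,-222,10,-9],
    [0.95,20,-270,10,-10.9],
    [0.95,24,-318,10,-10.9],
    [0.95,28,-366,10,-10.9],
    [0.95,31,-407,10,-10.9],
    [0.95,31,-421,10,-10.9]
  ]
}}

```text
time: 44.22
ee_pos: [0.4866, -0.0937, 0.0945]
tcp_rot: [180.0, -0.0, 63.8]
wrist_force: [-0.4, 0.8, -0.3]
opening: 0.0143
```

Call:
{"fn": "send_rows", "kwargs": {
  "targets": [
    [0.95,0,0,0,0],
    [0.95,0,0,0,0]
  ]
}}

```text
time: 44.48
ee_pos: [0.4866, -0.0909, 0.0943]
tcp_rot: [-180.0, -0.0, 64.0]
wrist_force: [-0.2, 0.4, -0.2]
opening: 0.0149
```

```bash
python3 st.py 25 160,130,350,300; python3 bars.py scene25
```

```text
{'time': np.float64(44.525), 'q': array([-1.05714e+01, -3.00860e+00, -1.31545e+01,  7.98527e+01,
        1.17000e-02,  1.54367e+01]), 'ee_pos': array([ 0.4866, -0.0908,  0.0944]), 'tcp_rot': array([-1.799982e+02, -1.160000e-02,  6.399190e+01]), 'wrist_force': array([ 1.3199, -1.0342, -1.0069]), 'opening': np.float64(0.0148)}
scene25 [346. 154.] c=(515.4,468.8) L=84 W=30 ang=127.1
```

View pics/v25.png

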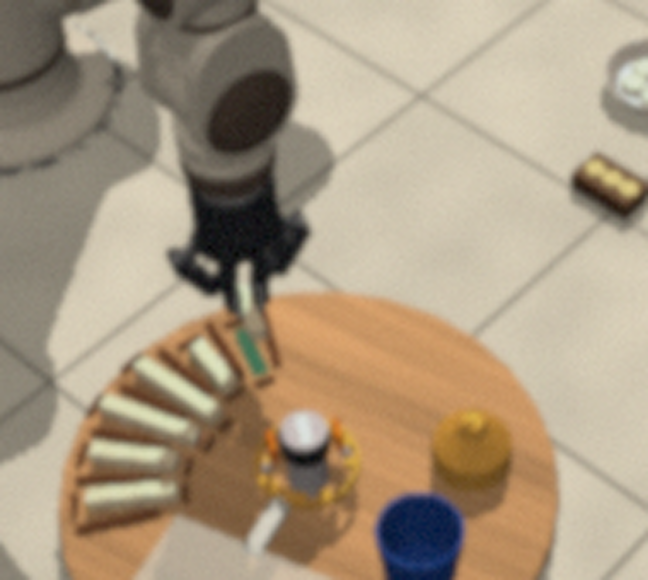

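Call:
{"fn": "send_rows", "kwargs": {
  "targets": [
    [0.95,0,-0.5,-20,0],
    [0.95,0,-0.5,-42,0],
    [0.95,0,-0.5,-53,0],
    [0.95,0,-0.5,-55,0],
    [0.95,0,-0.5,-55,0],
    [0.73,0,-0.5,-55,0],
    [0.73,0,-0.5,-55,0],
    [0.73,0,-0.5,-55,0],
    [0.73,0,-0.5,-40,0],
    [0.73,0,-0.5,0,0]
  ]
}}

```text
time: 45.78
ee_pos: [0.4855, -0.0922, 0.0942]
tcp_rot: [-179.8, 0.0, 63.9]
wrist_force: [0.9, 0.5, 0.9]
opening: 0.0227
```

Call:
{"fn": "send_rows", "kwargs": {
  "targets": [
    [0.5,0,40,50,-2],
    [0.3,-20,90,100,-4],
    [0,-40,140,136,-6],
    [0,-40,190,136,-8],
    [0,-40,240,136,-10],
    [0,-40,260,136,-10],
    [0,-40,260,136,-10]
  ]
}}

```text
time: 46.65
ee_pos: [0.4463, 0.1688, 0.2311]
tcp_rot: [180.0, -0.0, 54.1]
wrist_force: [0.7, -0.6, 0.3]
opening: 0.0853
```

```bash
python3 st.py 26 160,170,350,340; python3 -c "
from h import *
shot('top','top26');p=cv2.imread('pics/top26.png');cv2.imwrite('pics/z8.png',cv2.resize(p[130:280,270:440],None,fx=4,fy=4,interpolation=cv2.INTER_CUBIC))"; python3 knob.py 26; python3 cap.py 26
```

```text
{'time': np.float64(46.7), 'q': array([ 2.06171e+01, -5.02910e+00,  4.35000e-02,  9.50476e+01,
       -1.03000e-02,  5.66178e+01]), 'ee_pos': array([0.4464, 0.1679, 0.231 ]), 'tcp_rot': array([ 1.799777e+02, -1.520000e-02,  5.399930e+01]), 'wrist_force': array([-0.3596,  0.0475, -0.4592]), 'opening': np.float64(0.0854)}
top26 [361.9 191.8] [360 189   5   7  14] [ 0.6134 -0.1841  0.103 ]
scene26 [313.2  79.5] [311  74   5  12  22] [0.1983 0.6575 0.095 ]
scene26 [319.3  75.9] [318  74   3   5   7] [0.2008 0.6938 0.095 ]
scene26 [307.5  81.8] [306  79   4   6  12] [0.1907 0.63   0.095 ]
scene26 [294.7  85.9] [292  82   5   8  21] [0.1699 0.5739 0.095 ]
scene26 [301.1  89. ] [300  87   3   6   9] [0.2031 0.5753 0.095 ]
scene26 [435.4 170.4] [ 392  132   87   78 1389] [0.8508 0.5261 0.095 ]
scene26 [258.1 255.2] [257 253   3   6  12] [ 0.6431 -0.1351  0.095 ]
disc [ 0.6276 -0.1533  0.2162] 569
top [353.   184.76] [350 181   7   9  21] ((353.5, 185.0), 4.717090606689453) [ 0.631  -0.1615  0.109 ]
scene [248.14 255.02] [243 251   9  10  50] ((247.55555725097656, 255.61111450195312), 4.832159042358398) [ 0.6282 -0.1611  0.109 ]
```

View pics/v26.png

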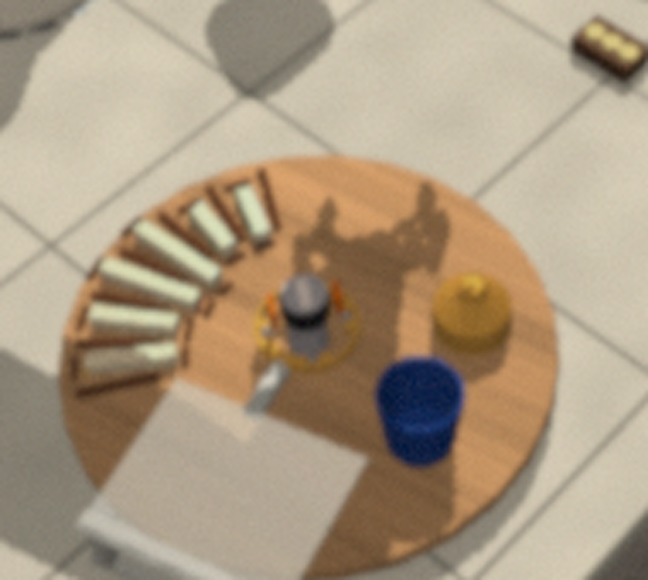

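View pics/z8.png

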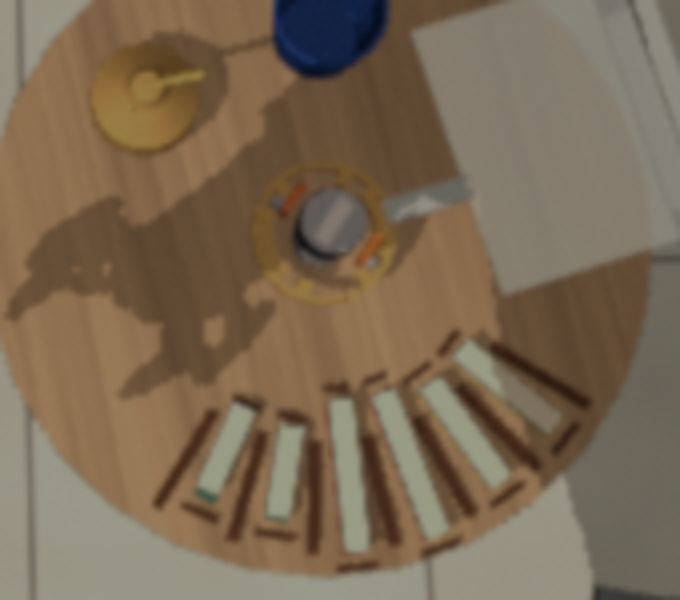

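```bash
python3 - <<'E'
from h import *
for t in ("top26","scene26"):
    p,K,V=load(t); h=cv2.cvtColor(p,cv2.COLOR_RGB2HSV).astype(int)
    m=((h[...,1]<75)&(h[...,2]>90)&((h[...,0]>=20)|(h[...,1]<50))).astype(np.uint8)
    Y,X=np.mgrid[:420,:560]
    w=np.array([[ray(K,V,(x,y),.042)[:2] if m[y,x] else (0,0) for x in range(560)] for y in range(420)])
    r=np.hypot(w[...,0]-.6305,w[...,1]+.162); az=np.degrees(np.arctan2(w[...,1]+.162,w[...,0]-.6305))%360
    m=(m>0)&(r<.222)&(r>.1)&(az>140)&(az<236)
    for k,a in zip(("Sb","Sa","La","Lb","Ma","Mb"),(153.9,168.8,183.8,198.7,213.6,228.5)):
        s=m&(abs(az-a)<7); P=w[s]*1000
        if len(P)<5: print(t,k,len(P)); continue
        n,l,st,c=cv2.connectedComponentsWithStats(s.astype(np.uint8)); i=1+st[1:,4].argmax(); P=w[l==i]*1000
        (cx,cy),(ww,hh),an=cv2.minAreaRect(P.astype(np.float32))
        if ww<hh: ww,hh,an=hh,ww,an+90
        d=np.array([cx-630.5,cy+162]);u=np.array([np.cos(np.radians(a)),np.sin(np.radians(a))])
        print(t,k,len(P),"along %.1f across %.1f L %.0f W %.0f dang %.1f"%(d@u-160,-d[0]*u[1]+d[1]*u[0],ww,hh,(an-a+90)%180-90))
E
```

```text
top26 Sb 162 along -2.7 across 0.6 L 66 W 18 dang -0.7
top26 Sa 160 along -2.4 across 1.1 L 63 W 18 dang 0.3
top26 La 255 along -2.6 across 2.8 L 100 W 17 dang 0.2
top26 Lb 254 along 0.2 across 2.1 L 100 W 18 dang -0.5
top26 Ma 214 along -0.4 across 2.1 L 79 W 18 dang 0.1
top26 Mb 97 along -21.0 across 0.9 L 44 W 17 dang -5.7
scene26 Sb 91 along -3.1 across 0.6 L 66 W 19 dang 2.3
scene26 Sa 101 along -1.0 across 1.2 L 65 W 22 dang 3.8
scene26 La 170 along -0.9 across 0.4 L 105 W 21 dang 0.3
scene26 Lb 189 along 5.9 across -1.0 L 110 W 51 dang 0.8
scene26 Ma 158 along -0.3 across 0.0 L 81 W 24 dang -1.6
scene26 Mb 68 along -24.0 across -0.1 L 37 W 22 dang -6.9
```

Call:
{"fn": "send_rows", "kwargs": {
  "targets": [
    [0,15,-27,0,0],
    [0,38,-68,0,0],
    [0,61,-110,0,-2],
    [0,84,-151,0,-2],
    [0,107,-192,0,-2],
    [0,130,-234,0,-2],
    [0,153,-275,0,-2],
    [0,174,-313,0,-2],
    [0,184,-330,0,-2],
    [0,184,-330,0,-2]
  ]
}}

```text
time: 48.0
ee_pos: [0.6302, -0.1648, 0.2298]
tcp_rot: [-180.0, 0.0, 51.7]
wrist_force: [-0.1, -0.3, 0.7]
opening: 0.0853
```

Call:
{"fn": "send_rows", "kwargs": {
  "targets": [
    [0,0,0,-40,0],
    [0,0,0,-80,0],
    [0,0,0,-95,0],
    [0,0,0,-95,0],
    [0,0,0,-95,0]
  ]
}}

```text
time: 48.62
ee_pos: [0.6312, -0.1624, 0.1375]
tcp_rot: [179.9, -0.1, 51.9]
wrist_force: [-0.5, 0.1, 0.6]
opening: 0.0854
```

```bash
python3 st.py 27 180,200,320,320
```

```text
{'time': np.float64(48.675), 'q': array([-1.44316e+01,  1.81160e+01,  1.49576e+01,  8.66794e+01,
        6.00000e-04,  2.36473e+01]), 'ee_pos': array([ 0.6313, -0.1625,  0.1374]), 'tcp_rot': array([ 1.798517e+02, -6.560000e-02,  5.192120e+01]), 'wrist_force': array([0.2069, 0.4582, 0.9361]), 'opening': np.float64(0.0851)}
```

View pics/v27.png

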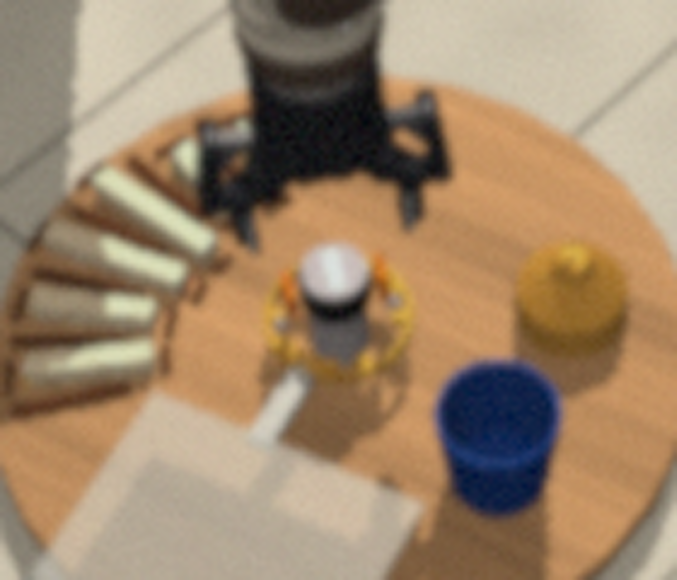

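Call:
{"fn": "send_rows", "kwargs": {
  "targets": [
    [0,-1,1,-20,0],
    [0,-1,1,-40,0],
    [0,-1,1,-60,0],
    [0,-1,1,-66,0],
    [0,-1,1,-66,0],
    [0.2,-1,1,-66,0],
    [0.4,-1,1,-66,0],
    [0.6,-1,1,-66,0],
    [0.7,-1,1,-66,0],
    [0.7,-1,1,-66,0]
  ],
  "squeeze": 40
}}

```text
time: 49.92
ee_pos: [0.6302, -0.1618, 0.0715]
tcp_rot: [179.8, -0.0, 51.9]
wrist_force: [-2.9, -1.0, 8.8]
opening: 0.0452
```

Call:
{"fn": "send_rows", "kwargs": {
  "targets": [
    [0.7,0,0,0,0],
    [0.7,0,0,0,0],
    [0.7,0,0,0,0]
  ]
}}

```text
time: 50.3
ee_pos: [0.6302, -0.1618, 0.0715]
tcp_rot: [179.8, -0.0, 51.9]
wrist_force: [-2.1, -1.0, 8.8]
opening: 0.0454
```

```bash
python3 st.py 28 180,200,320,320;python3 -c "
from h import *
print(bot.get_obs()['torque'])"
```

```text
{'time': np.float64(50.35), 'q': array([-1.43888e+01,  1.84016e+01,  8.03600e+00,  7.94751e+01,
       -3.70000e-02,  2.36981e+01]), 'ee_pos': array([ 0.6302, -0.1619,  0.0715]), 'tcp_rot': array([ 1.798392e+02, -3.020000e-02,  5.191310e+01]), 'wrist_force': array([-2.7864, -1.3137,  8.0581]), 'opening': np.float64(0.0451)}
[-0.24037484  0.52121935  0.14771589]
```

View pics/v28.png

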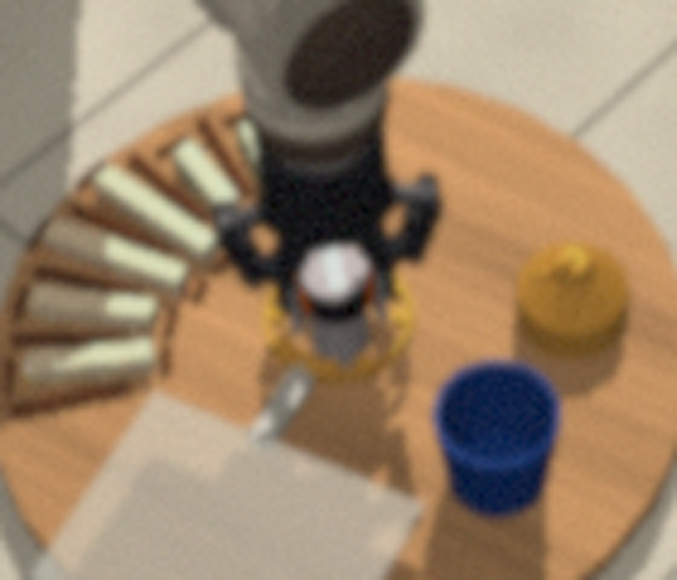

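Call:
{"fn": "send_rows", "kwargs": {
  "targets": [
    [0.7,0,0,0,1],
    [0.7,0,0,0,3],
    [0.7,0,0,0,6],
    [0.7,0,0,0,10],
    [0.7,0,0,0,14],
    [0.7,0,0,0,18],
    [0.7,0,0,0,22],
    [0.7,0,0,0,26],
    [0.7,0,0,0,30],
    [0.7,0,0,0,34]
  ]
}}

```text
time: 51.6
ee_pos: [0.6304, -0.1614, 0.0715]
tcp_rot: [179.8, 0.0, 86.0]
wrist_force: [-1.6, 1.0, 8.9]
opening: 0.0452
```

Call:
{"fn": "send_rows", "kwargs": {
  "targets": [
    [0.7,0,0,0,4],
    [0.7,0,0,0,8],
    [0.7,0,0,0,12],
    [0.7,0,0,0,16],
    [0.7,0,0,0,20],
    [0.7,0,0,0,24],
    [0.7,0,0,0,28],
    [0.7,0,0,0,32],
    [0.7,0,0,0,36],
    [0.7,0,0,0,40]
  ]
}}

```text
time: 52.85
ee_pos: [0.6302, -0.161, 0.0715]
tcp_rot: [179.9, 0.1, 126.1]
wrist_force: [-2.9, 2.6, 10.3]
opening: 0.0452
```

Call:
{"fn": "send_rows", "kwargs": {
  "targets": [
    [0.7,0,0,0,3],
    [0.7,0,0,0,6],
    [0.7,0,0,0,8],
    [0.7,0,0,0,10],
    [0.7,0,0,0,11],
    [0.7,0,0,0,11]
  ]
}}

```text
time: 53.6
ee_pos: [0.6301, -0.1609, 0.0715]
tcp_rot: [179.9, 0.1, 137.0]
wrist_force: [-2.6, 2.6, 9.9]
opening: 0.045
```

```bash
python3 st.py 29 160,170,350,340;python3 -c "
from h import *
print(bot.get_obs()['torque'])"
```

```text
{'time': np.float64(53.65), 'q': array([-1.43468e+01,  1.83934e+01,  8.02790e+00,  7.95086e+01,
        5.54000e-02, -6.12912e+01]), 'ee_pos': array([ 0.6301, -0.1609,  0.0715]), 'tcp_rot': array([1.798910e+02, 8.370000e-02, 1.369443e+02]), 'wrist_force': array([-2.9885,  3.6123,  9.2289]), 'opening': np.float64(0.0453)}
[ 0.65117205  0.60863126 -0.02486342]
```

View pics/v29.png

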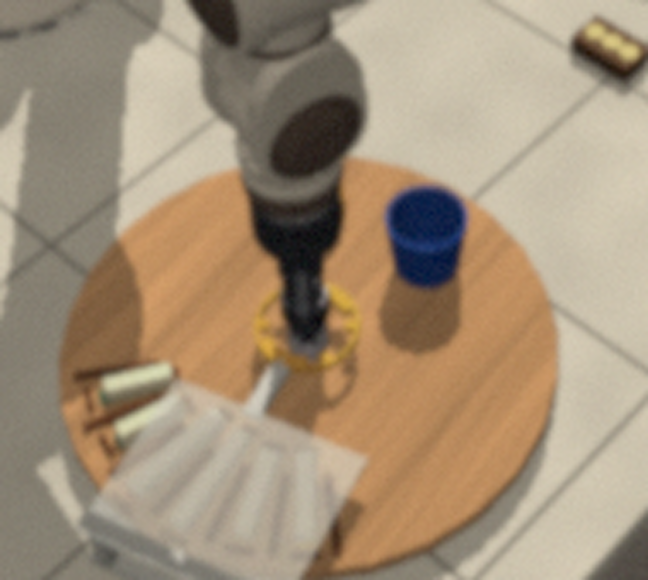

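Call:
{"fn": "send_rows", "kwargs": {
  "targets": [
    [0.7,0,0,0,1],
    [0.7,0,0,0,2],
    [0.7,0,0,0,2.8],
    [0.7,0,0,0,2.8]
  ]
}}

```text
time: 54.15
ee_pos: [0.6301, -0.1609, 0.0715]
tcp_rot: [179.9, 0.1, 139.8]
wrist_force: [-3.3, 3.2, 8.9]
opening: 0.045
```

```bash
python3 -c "
from h import *
print(bot.get_obs()['torque'],bot.get_obs()['tcp_rot'])"
```

```text
[0.72147555 0.62889707 0.06578675] [1.79897256e+02 8.35888217e-02 1.39758532e+02]
```

Call:
{"fn": "send_rows", "kwargs": {
  "targets": [
    [0.5,0,0,0,0],
    [0.3,0,0,0,0],
    [0,0,0,0,0],
    [0,0,0,0,0],
    [0,0,0,0,0],
    [0,0,0,30,0],
    [0,0,0,70,0],
    [0,0,0,120,0],
    [0,-25,35,150,0],
    [0,-55,75,155,0]
  ]
}}

```text
time: 55.4
ee_pos: [0.5749, -0.0861, 0.2267]
tcp_rot: [179.9, 0.2, 139.6]
wrist_force: [0.0, 1.1, 0.3]
opening: 0.0853
```

Call:
{"fn": "send_rows", "kwargs": {
  "targets": [
    [0,-30,45,0,0],
    [0,-60,95,0,0],
    [0,-90,145,0,0],
    [0,-120,195,0,0],
    [0,-140,245,0,0],
    [0,-150,285,0,0],
    [0,-150,300,0,0],
    [0,-150,300,0,0]
  ]
}}

```text
time: 56.4
ee_pos: [0.4247, 0.2139, 0.2242]
tcp_rot: [-180.0, 0.0, 139.8]
wrist_force: [0.1, -0.4, 0.3]
opening: 0.0851
```

```bash
python3 st.py 30 160,170,350,340; python3 -c "
from h import *
shot('top','top30');p=cv2.imread('pics/top30.png');cv2.imwrite('pics/z9.png',cv2.resize(p[100:275,265:460],None,fx=4,fy=3.4*4/3.4,interpolation=cv2.INTER_CUBIC)[:600])"; python3 knob.py 30 | head -3; python3 knob.py 0 | grep top0
```

```text
{'time': np.float64(56.45), 'q': array([ 2.66610e+01, -5.33810e+00, -1.00010e+00,  9.43568e+01,
       -2.02000e-02, -2.30685e+01]), 'ee_pos': array([0.4249, 0.2132, 0.2242]), 'tcp_rot': array([-1.799748e+02,  1.130000e-02,  1.397295e+02]), 'wrist_force': array([-0.6416,  0.102 , -1.1672]), 'opening': np.float64(0.0855)}
top30 [347.3 195.9] [346 195   4   3   9] [ 0.6038 -0.1469  0.103 ]
scene30 [318.8  77.5] [318  75   3   6  13] [0.2064 0.6836 0.095 ]
scene30 [301.5  84.8] [300  77   4  16  24] [0.1856 0.5982 0.095 ]
top0 [360.6 177.2] [359 176   4   3   8] [ 0.6508 -0.1825  0.103 ]
top0 [346.3 194.9] [343 192   7   6  18] [ 0.6063 -0.1444  0.103 ]
```

View pics/v30.png

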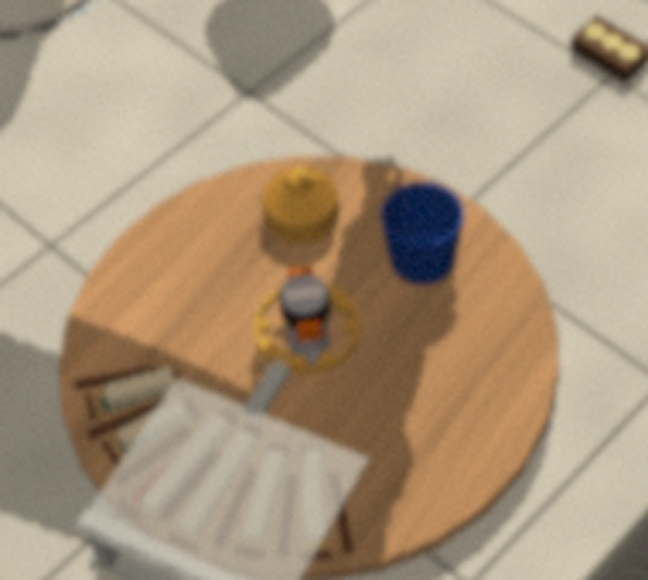

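View pics/z9.png

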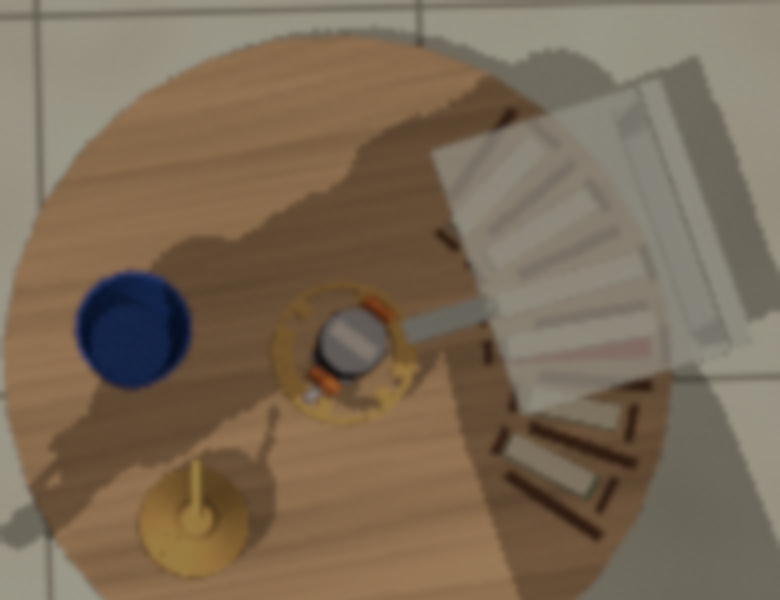

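```bash
python3 - <<'E'
from h import *
for t in ("top0","top30"):
    p,K,V=load(t); lab=cv2.cvtColor(p,cv2.COLOR_RGB2LAB).astype(int); h=cv2.cvtColor(p,cv2.COLOR_RGB2HSV).astype(int)
    m=((h[...,2]<88)&(h[...,1]>110)&((h[...,0]<13)|(h[...,0]>170))).astype(np.uint8); m[:,:380]=0;m[:195]=0;m[245:]=0;m[:,440:]=0
    for c in cv2.findContours(m,0,cv2.CHAIN_APPROX_NONE)[0]:
        if len(c)<8: continue
        P=np.array([ray(K,V,q,.034)[:2] for q in c[:,0]])*1000;(cx,cy),wh,an=cv2.minAreaRect(P.astype(np.float32))
        print(t,c[:,0].mean(0).round(1),np.round(wh,0),"az %.2f r %.0f"%(np.degrees(np.arctan2(cy+162,cx-630.5)),np.hypot(cx-630.5,cy+162)))
    # orange tabs, loose
    m=((h[...,0]>=3)&(h[...,0]<=14)&(h[...,1]>150)&(h[...,2]>75)).astype(np.uint8); q=np.zeros_like(m); q[165:208,330:375]=m[165:208,330:375]
    n,l,s,c=cv2.connectedComponentsWithStats(q)
    T=[]
    for i in range(1,n):
        if s[i,4]>5: w=ray(K,V,c[i],.1)*1000; T.append(w[:2]); print(t,"tab",s[i,4],w.round(1))
    if len(T)==2: d=T[0]-T[1]; print("sep %.1f ang %.1f"%(np.hypot(*d),np.degrees(np.arctan2(d[1],d[0]))))
E
```

```text
top0 [417.2 221.8] [ 2. 18.] az -117.39 r 199
top0 [403.5 224.8] [71.  7.] az -125.13 r 171
top0 [411. 210.] [70.  7.] az -110.19 r 171
top0 tab 27 [ 653.3 -179.   100. ]
top0 tab 34 [ 607.2 -143.2  100. ]
sep 58.3 ang -37.9
top30 [416.2 223.5] [ 4. 20.] az -118.78 r 198
top30 [403.  225.9] [71.  6.] az -126.30 r 172
top30 [389.6 209.7] [ 2. 16.] az -118.45 r 120
top30 [410.3 211.1] [71.  7.] az -111.28 r 172
top30 [424.9 196. ] [13.  5.] az -96.52 r 201
top30 tab 32 [ 652.9 -179.1  100. ]
top30 tab 33 [ 607.7 -142.8  100. ]
sep 58.0 ang -38.7
```

```bash
python3 - <<'E'
from h import *
p,K,V=load("top30")
a=cv2.cvtColor(p,4)[120:240,370:450]; cv2.imwrite("pics/z10.png",cv2.convertScaleAbs(cv2.resize(a,None,fx=5,fy=5,interpolation=cv2.INTER_CUBIC),alpha=2.2,beta=-90))
p,K,V=load("scene30")
a=cv2.cvtColor(p,4)[270:345,170:270]; cv2.imwrite("pics/z11.png",cv2.convertScaleAbs(cv2.resize(a,None,fx=7,fy=7,interpolation=cv2.INTER_CUBIC),alpha=1.8,beta=-100))
E
```

```text
(no output)
```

View pics/z10.png

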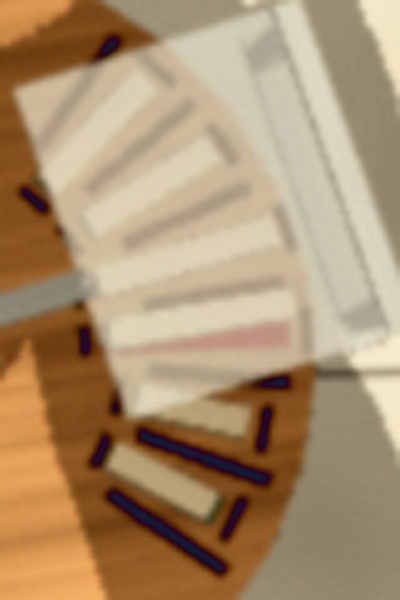

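View pics/z11.png

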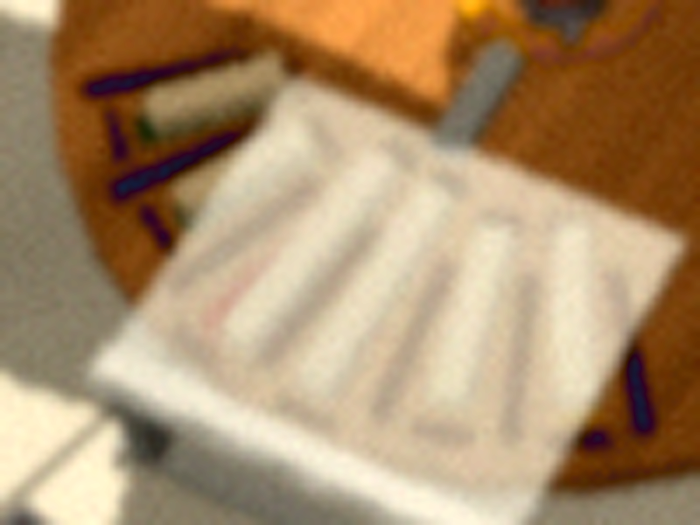

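```bash
python3 - <<'E'
from h import *
p,K,V=load("top30")
f=lambda u,z: ray(K,V,(370+u[0]/5,120+u[1]/5),z)[:2]*1000-np.array([630.5,-162])
for n,a,b,z in(("barLa",(106,335),(293,303),.046),("stripLa",(106,350),(293,333),.031),("barLb",(98,280),(282,232),.046)):
    A,B=f(a,z),f(b,z); c=(A+B)/2; d=B-A; print(n,"r %.0f az %.1f ang %.1f L %.0f"%(np.hypot(*c),np.degrees(np.arctan2(c[1],c[0])),np.degrees(np.arctan2(d[1],d[0])),np.hypot(*d)))
p,K,V=load("scene30")
f=lambda u,z: ray(K,V,(170+u[0]/7,270+u[1]/7),z)[:2]*1000-np.array([630.5,-162])
for n,a,b in(("barLa",(380,158),(243,340)),("barLb",(435,195),(320,380)),("Ma",(492,225),(452,395)),("Mb",(570,228),(578,398))):
    A,B=f(a,.044),f(b,.044); c=(A+B)/2; d=B-A; print(n,"r %.0f az %.1f ang %.1f L %.0f"%(np.hypot(*c),np.degrees(np.arctan2(c[1],c[0])),np.degrees(np.arctan2(d[1],d[0])),np.hypot(*d)))
E
```

```text
barLa r 160 az -86.7 ang -81.6 L 101
stripLa r 163 az -90.2 ang -86.2 L 101
barLb r 162 az -74.5 ang -76.7 L 102
barLa r 160 az -84.7 ang -78.0 L 98
barLb r 161 az -72.7 ang -73.5 L 94
Ma r 160 az -58.2 ang -56.7 L 78
Mb r 159 az -43.3 ang -43.4 L 78
```

```bash
python3 -c "
from h import *
print(bot.job_done())"
```

```text
the job is handed in; nothing more can be done
None
```

The job is done and handed in at about 56 s of the 210 s. I released the latch, turned the rack out, laid all six bars in lanes of their own length, and turned the rack back under the hood until it latched.

**Last checks that passed:**
- **Turntable:** it sits about 1° (0.02 rad) from where it started, inside the latch play.
- **Tabs:** both are out; their spacing was 58.0 mm at the end and 58.3 mm at the start.
- **Cup and oil can:** both are standing on the disc.
- **Other items:** the mould and dish look unmoved. I did not re-measure the brush, but the arm never worked near it.
- **Arm:** it is clear of everything.

**Checks that disagreed or are less certain:**
- **One long bar shifted on the turn back:** it was within 3 mm of its lane's centre line before the turn. Afterwards it lay against its fence, about 8 mm off centre and skewed about 0.13 rad. It looks flat, and both values are inside the 12 mm and 0.25 rad limits. The two cameras differ by up to 5 mm here, and the raw reading from the side camera alone was nearly 12 mm. I took about 8 mm because that camera read 3–4 mm too far on the neighbouring bars as well.
- **The outermost yellow-lane bar:** my numeric check before the turn failed on it because it was half in shadow. I judged it by eye instead. After the turn, the side camera put it within a few millimetres of its lane's centre.

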